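Load the second weight on the weight carrier and lock its handle on

TASK

Make the weight carrier ready to be carried: take the white separator ring off the second steel weight and lay it over the carrier's post onto the weight already there, then thread the second weight over the post and set it down on the separator without dropping it, so that the two weights never touch each other. Then lock on the T-handle: with its spring button pressed flush, slide its stem into the square post, button to the side with the slot, and push it fully home until the button pops out through the slot. Leave the carrier upright and do not disturb the jar, the timer, the beaker and the brass weight standing nearby.

Things in the scene. Friction and masses are not known exactly. Their poses are not given: they have to be found in the camera images.
- carrier: Weight carrier, loose, 1.2 kg: round dark steel foot 96 mm across, 10 mm high, with an upright square aluminium tube (the post; outside 22 x 22, walls 2, bore 18 x 18 mm, open at the top and down to the foot) on its centre. Origin: centre of the underside, on the worktop; z up the post. The post's faces look along x and y; its slot is in the -x face.
- post_rim (a point): Centre of the post's open top, 68.5 mm above the worktop; axes as the carrier's.
- post_slot (a point): Centre of the slot in the post's -x face (outer surface), 11 mm wide, from 44 to 63.5 mm above the worktop, so a 5 mm band of wall is left above it up to the rim.
- lower_weight_mid (a point): Centre of the steel ring weight that already lies on the carrier's foot, round the post: 60 mm across, hole 32 mm, 14 mm thick, 200 g; its top is 24 mm above the worktop. It stays there.
- separator_mid (a point): Centre (half-way up) of the white plastic separator ring: 66 mm across, hole 32 mm, 4 mm thick, 20 g. At the start it lies on top of the second weight, 14 to 18 mm above the worktop, standing out 3 mm all round. On the carrier it lies 24 to 28 mm above the worktop.
- second_weight_mid (a point): Centre (half-way up) of the second steel ring weight, like the lower one: 60 mm across, hole 32 mm, 14 mm thick, 140 to 260 g. At the start it lies flat on the worktop under the separator; on the carrier it lies 28 to 42 mm above the worktop.
- handle_mid (a point): T-handle, 130 g: point on its stem's axis, 32 mm above the stem's foot, level with the button's middle. z up the stem, button in the -x face, T-bar along y. Stem 16 x 16 mm, 47 mm long, lowest 5 mm tapered. At the start it stands upright in the rest, this point 38 mm above the worktop; when home, 53.5 mm above it. Pinching the stem across x over the button presses that flush.
- handle_bar (a point): Centre of the T-bar's top face, 31 mm above handle_mid; axes as handle_mid. The bar is 15.5 mm thick (x), 88 mm long (y), 16 mm high; its flat underside, 47 mm above the stem's foot, rests on the post's rim when the handle is home. Sliding the stem down with the button held in by the post's wall takes about 2 to 8 N on the bar.
- button (a joint): Travel of the spring button, m: 0 = out (4.5 mm proud), 0.0045 = flush; in the post's bore 0.0025 or more, back to 0 when out through the slot. 8.6 mm wide, 16 mm tall (24 to 40 mm above the stem's foot), spring 2 N (out) to 4.3 N (flush). Its square edges will not ride over the rim; once its pressed lower half is below the rim the post's wall holds it in without the fingers.
- rest: Wooden block fixed on the worktop, 70 (x) x 90 (y) x 24 mm high, with a square pocket 18 x 18 mm, 18 mm deep, in the middle of its top, in which the handle's stem stands with 1 mm of play on each side. Origin: centre of the underside.
- jar: White sample jar with a ribbed lid, 49 mm across, 57 mm high, bystander behind the work. Origin: centre of the underside.
- timer: Bench timer, 44 x 66 x 52 mm, bystander behind the work. Origin: centre of the underside.
- beaker_50: Small glass beaker, 45 mm across, 56 mm high, bystander at the left behind. Origin: centre of the underside.
- weight_500g: Brass knob weight, 38 mm across, 60 mm high, bystander at the far left. Origin: centre of the underside.
Not all that is in view belongs to the job. Leave any blue look-alike of the part that bears handle_mid alone. Of the things shaped like the part that bears separator_mid, the white one is meant.

How it is judged:
By the outcome, as a careful person would: the job done as asked, in the order asked, and still so for the second after the job is handed in, with the robot touching nothing.
It also fails if it takes over 72 s, if anything falls off the work surface, if the arm or the gripper's body presses on something with over 40 N, if the wrist force passes 120 N, or if a joint passes its speed limit or range.

ROBOT

A 6-joint arm with a two-finger parallel gripper is mounted at the origin on a cart in front of the work surface, level with it; the furniture and walls round the work are solid. World frame = base frame: x ahead of the robot, y to its left, z up, the work surface at z = 0. Lengths are in m, angles in rad, forces in N, time in s.
With the tool pointing down it reaches from about 0.25 to 0.775 m from the base axis. Payload 4 kg.
Tool frame: the origin (TCP) lies on the centre line of the jaws, within the pads' length; the fingertips stand 22 mm ahead of it and the grasp point (between the pads) lies 3 mm ahead of it; z points along the fingers, y is the direction in which the jaws open and shut (so a half turn about z gives the same grasp; the last joint's range is limited). The gripper opens to 94 mm and grips with 3 to 60 N. Pads are 16 mm wide; open, the fingers measure 119 mm over their backs; the gripper's body (75 mm by 177 mm) begins 78 mm behind the grasp point.
Start: joints at [1.188, 0.087, 1.371, -0, 1.684, -0.103], TCP at [0.152, 0.529, 0.192] pointing down, gripper open.
Joint ranges: [-3.1, 3.1], [-0.76, 2.03], [0.27, 2.55], [-1.08, 4.22], [0.17, 2.65], [-2.57, 2.57]. Speed limits (rad/s): [2.79, 2.79, 3.14, 3.14, 3.14, 3.14].

INTERFACE

Orientations are given as [roll, pitch, yaw] about the fixed x, y, z axes, in that order (R = Rz(yaw) Ry(pitch) Rx(roll)).
In Python, from bench import robot gives the robot as it stands. The module is installed in compiled form; this text tells all that it offers.
- The arm moves only by the shell command python3 -m inch 'ROWS'. ROWS is JSON, a list of rows, each an object with "linear": the shift along the world's x, y, z scaled (see below), a list of three; "twist": the turn about the world's z scaled (see below); "gripper": the opening, from 0 (shut) to 1 (fully open). In form: [{"linear": [x, y, z], "twist": twist, "gripper": gripper}, ...]. A call has 1 to 10 rows; each row is the pose to reach, as a shift and turn from the pose commanded when the call began; what a row does not reach only later rows make up. The controller multiplies each number of a shift by 0.1 m and each number of a turn by 60 degrees. A row lasts 1/12 s, in which the tool goes at most 41.7 mm and 7.16 degrees, less where a joint would pass 70% of its speed; a pose out of reach is approached as far as the arm can. A call with a number of a shift or a turn outside -1 to 1 is refused whole. A call with a gripper value outside its range is refused whole. The fingers move at their own pace and stop on an object; the grip force is fixed at half the most. Time passes only in rows, so rows that repeat a pose let the fingers close. It gives the time, the measured TCP pose, the force and the opening at its end, in the units of the state.
- robot.get_obs(): the state, without advancing time (a new reading comes with each control period).
- robot.snapshot(name): name is "scene" or "top"; returns a dict with "image" (480x640x3 uint8, red, green, blue), "depth" (480x640 float32, m along the optical axis (not along the pixel's ray), 0 where there is no reading), "mtx" (3x3 intrinsics, pixels), "k1" (the pictures are not rectified: a ray, as slopes to the right and down, at radius r is drawn at 1 + k1 r^2 times it, then the intrinsics apply), "rvec" (rotation vector, rad) and "tvec" (3), from world to camera coordinates, as OpenCV has them. Camera axes: x right, y down, z forward; pixel columns grow to the right and rows downward; lengths in m; the calibration is good to about 2 mm. A picture is of the moment at which its call begins.
- robot.close_job(): hands the job in, once; it reports no verdict.
The state is a dict: "time": time; "joint_positions": joint angles; "qvel": joint speeds; "joint_torque": joint torques, N m; "tool_pos": TCP position; "ee_rot": TCP orientation; "wrist_force": force on the tool from outside, world axes, zero at the start; "wrist_torque": the same for the moment, N m; "width": finger opening in m.
Only numpy, scipy, OpenCV 4.12 (cv2) and the standard library are available. Lean on these libraries where they do the work, as an engineer would, in place of code of your own. Each camera call takes 0.05 s, during which the arm holds its last target.

## Working session

There is one attempt and no reset: what is moved stays moved. The work goes in short steps, Python scripts to look and compute and a shell command to move; the robot and the scene stay as the last step left them, time stands still between calls to the robot, and variables do not carry over. Pictures are saved under pics/ and viewed, and the job is handed in when it is done.

```bash
mkdir -p pics
cat > h.py <<'E'
import numpy as np, cv2
from bench import robot
def snap(name,fn=None):
    s=robot.snapshot(name)
    if fn: cv2.imwrite('pics/'+fn,cv2.cvtColor(s['image'],cv2.COLOR_RGB2BGR))
    return s
def cloud(s):
    h,w=s['depth'].shape
    u,v=np.meshgrid(np.arange(w),np.arange(h))
    K=s['mtx'];k=s['k1']
    k=float(np.ravel(k)[0])
    p=cv2.undistortPoints(np.stack([u,v],-1).reshape(-1,1,2).astype(float),np.array(K,float),np.array([k,0,0,0.])).reshape(h,w,2)
    d=s['depth']
    c=np.stack([p[...,0]*d,p[...,1]*d,d],-1)
    R=cv2.Rodrigues(np.array(s['rvec'],float))[0];t=np.array(s['tvec'],float).ravel()
    W=(c-t)@R
    W[d==0]=np.nan
    return W
E
python3 - <<'E'
from h import *
a=snap('scene','s0.png');b=snap('top','t0.png')
print(robot.get_obs())
for s in(a,b): print(s['mtx'],s['k1'],s['rvec'],s['tvec'])
E
```

```text
{'time': 0.1, 'joint_positions': array([ 1.18793134e+00,  8.78589835e-02,  1.37206991e+00, -1.74381676e-05,
        1.68358544e+00, -1.03072763e-01]), 'qvel': array([-7.50966435e-04, -2.44229715e-05, -2.09119156e-03,  1.81052172e-03,
       -3.19484103e-03, -1.02584428e-03]), 'joint_torque': array([ 2.65157338e-03, -3.41254807e+01, -3.03300297e+01,  7.20184436e-02,
        3.04261968e-02, -8.38076403e-05]), 'tool_pos': array([0.15169133, 0.52813994, 0.19055017]), 'ee_rot': array([-3.13967939e+00, -1.80482828e-04,  2.86179831e+00]), 'wrist_force': array([ 0.17920557, -0.83063386, -0.8220045 ]), 'wrist_torque': array([-0.0362497 ,  0.02857141, -0.04726739]), 'width': 0.09404820912698877}
[[435.74709177   0.         311.85903222]
 [  0.         435.74709177 244.3718642 ]
 [  0.           0.           1.        ]] 0.011281013492518418 [ 2.27429525 -0.95679094  0.32462857] [-0.30467839  0.37132973  0.84098695]
[[520.44380655   0.         331.64838903]
 [  0.         520.44380655 237.91295035]
 [  0.           0.           1.        ]] 0.04713910129136554 [ 2.16453362 -2.13640209  0.13870974] [0.07683478 0.53385985 1.43816957]
```

View pics/s0.png

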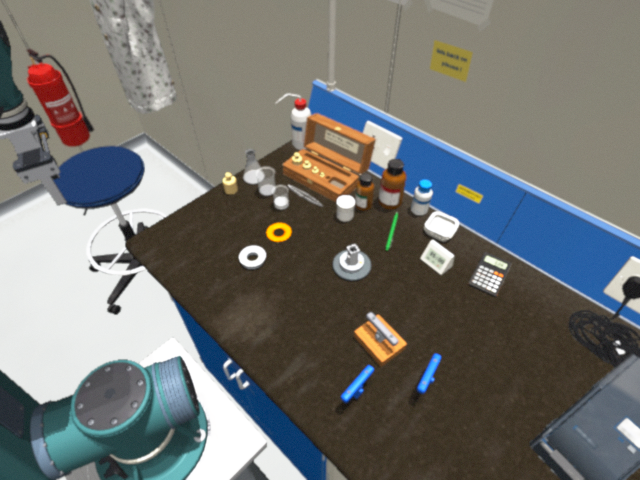

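View pics/t0.png

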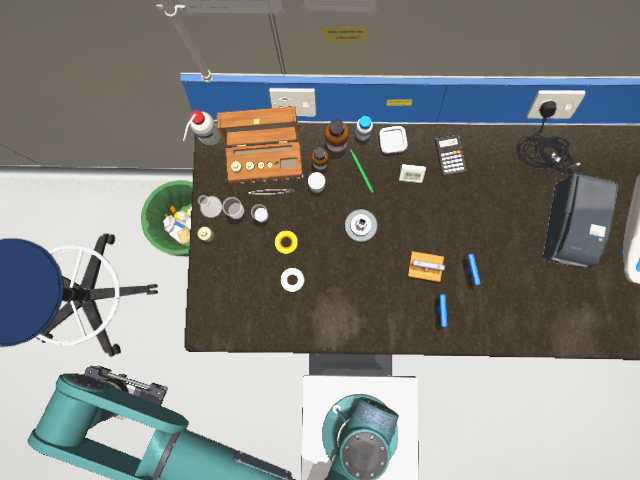

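The top view shows the white ring at (292,280), the carrier at (361,225) and the rest with the handle at (426,267). The yellow ring and the two blue T's are decoys.

Run:
```python
from h import *
a=snap('scene');b=snap('top')
A=cloud(a);B=cloud(b)
np.savez('c0.npz',A=A,B=B,a=a['image'],b=b['image'])
for n,(u,v) in dict(ring=(292,280),post=(361,225),bar=(426,266),table=(330,320)).items(): print(n,B[v,u])
for n,(u,v) in dict(ring=(245,261),post=(352,250),bar=(382,330),foot=(352,273)).items(): print(n,A[v,u])
def z(img,u,v,r,f,k=8):
    c=img[v-r:v+r,u-r:u+r,::-1]; cv2.imwrite('pics/'+f,cv2.resize(c,None,fx=k,fy=k,interpolation=cv2.INTER_CUBIC))
z(b['image'],361,225,30,'tc.png');z(b['image'],426,267,30,'th.png');z(b['image'],292,280,30,'tr.png')
z(a['image'],352,262,35,'sc.png');z(a['image'],382,335,35,'sh.png')
ims=[cv2.resize(cv2.imread('pics/'+f),(260,260)) for f in('tc.png','th.png','tr.png','sc.png','sh.png')]
ims.append(ims[0]*0)
cv2.imwrite('pics/m0.png',np.vstack([np.hstack(ims[:3]),np.hstack(ims[3:])]))
```

```text
ring [4.14290790e-01 1.96109139e-01 2.51476325e-04]
post [0.56495794 0.00284915 0.07276565]
bar [ 0.45410035 -0.17624129  0.0677846 ]
table [ 0.30240536  0.08557508 -0.00445118]
ring [0.39124619 0.19491089 0.01678669]
post [0.58296865 0.00910091 0.04865148]
bar [ 0.45179704 -0.18767065  0.06845938]
foot [ 0.55211472 -0.02055556  0.01184213]
```

View pics/m0.png

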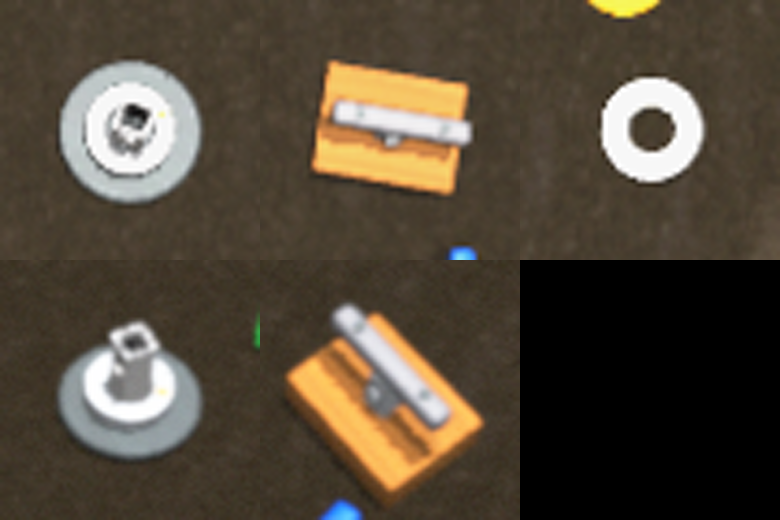

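```bash
cat >> h.py <<'E'
def ray(s,uv,z):
    uv=np.array(uv,float).reshape(-1,1,2)
    k=float(np.ravel(s['k1'])[0])
    p=cv2.undistortPoints(uv,np.array(s['mtx'],float),np.array([k,0,0,0.])).reshape(-1,2)
    R=cv2.Rodrigues(np.array(s['rvec'],float))[0];t=np.array(s['tvec'],float).ravel()
    d=np.c_[p,np.ones(len(p))]@R; o=-R.T@t
    return o+d*((z-o[2])/d[:,2])[:,None]
def proj(s,P):
    k=float(np.ravel(s['k1'])[0])
    return cv2.projectPoints(np.array(P,float),np.array(s['rvec'],float),np.array(s['tvec'],float),np.array(s['mtx'],float),np.array([k,0,0,0.]))[0].reshape(-1,2)
def crop(s,u,v,r,f,k=10):
    c=s['image'][v-r:v+r,u-r:u+r,::-1]; cv2.imwrite('pics/'+f,cv2.resize(c,None,fx=k,fy=k,interpolation=cv2.INTER_CUBIC))
E
python3 - <<'E'
from h import *
a=snap('scene');b=snap('top')
import pickle; pickle.dump((a,b),open('s0.pkl','wb'))
def fitc(s,u,v,r,z,cond):
    m=np.zeros((480,640),np.uint8); im=s['image'].astype(int)
    m[v-r:v+r,u-r:u+r]=cond(im)[v-r:v+r,u-r:u+r]
    c=max(cv2.findContours(m,cv2.RETR_EXTERNAL,cv2.CHAIN_APPROX_NONE)[0],key=cv2.contourArea)
    P=ray(s,c.reshape(-1,2),z)[:,:2]
    (cx,cy),rr=cv2.minEnclosingCircle(P.astype(np.float32))
    A=np.c_[2*P,np.ones(len(P))];sol=np.linalg.lstsq(A,(P**2).sum(1),rcond=None)[0]
    return sol[:2],np.sqrt(sol[2]+sol[:2]@sol[:2]),len(P)
wh=lambda i:(i.min(2)>130)
print('ring top',fitc(b,292,280,22,.018,wh));print('ring sc',fitc(a,253,257,24,.018,wh))
gr=lambda i:(i.min(2)>85)
print('foot top',fitc(b,361,225,28,.01,gr));print('foot sc',fitc(a,352,264,30,.008,gr))
crop(b,361,225,18,'tc2.png',16);crop(a,352,255,20,'sc2.png',15)
i1=cv2.imread('pics/tc2.png')[:560,:395];i2=cv2.imread('pics/sc2.png')[:560,:395]
crop(b,361,225,12,'x1.png',16);crop(a,352,253,12,'x2.png',16)
cv2.imwrite('pics/m1.png',np.hstack([cv2.imread('pics/x1.png'),cv2.imread('pics/x2.png')]))
crop(b,426,267,20,'x1.png',10);crop(a,382,335,20,'x2.png',10)
cv2.imwrite('pics/m2.png',np.hstack([cv2.imread('pics/x1.png'),cv2.imread('pics/x2.png')]))
E
```

```text
ring top (array([0.41533947, 0.19500067]), np.float64(0.03253123113148075), 66)
ring sc (array([0.41398488, 0.1947977 ]), np.float64(0.03455742997299298), 69)
foot top (array([5.7532304e-01, 4.6421786e-04]), np.float64(0.04668059153563739), 92)
foot sc (array([0.57968365, 0.00450869]), np.float64(0.050022308099128755), 102)
```

View pics/m1.png

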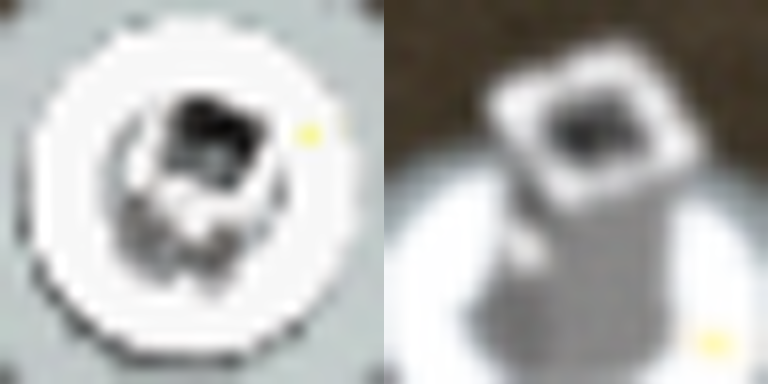

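View pics/m2.png

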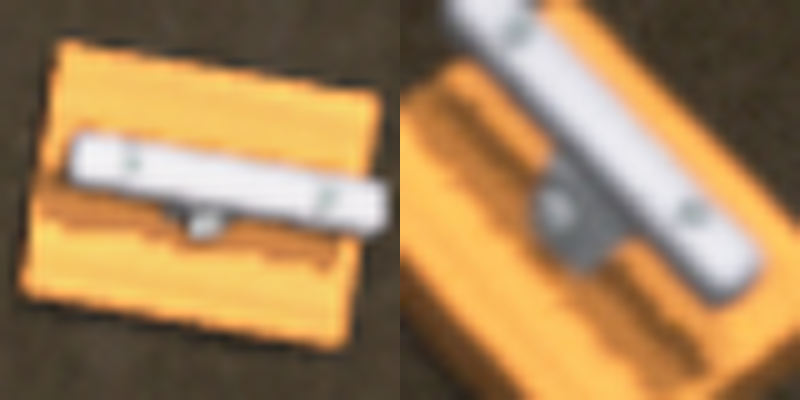

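Run:
```python
from h import *
import pickle; a,b=pickle.load(open('s0.pkl','rb'))
c=np.array([(106,105),(241,45),(321,150),(186,205)])/16+[340,241]-.5
P=ray(a,c,.0685)[:,:2];print(P.round(4),P.mean(0))
e=np.roll(P,-1,0)-P;print(np.hypot(*e.T),np.degrees(np.arctan2(e[:,1],e[:,0])))
c=np.array([(185,95),(268,120),(240,190),(160,170)])/16+[349,213]-.5
P=ray(b,c,.0685)[:,:2];print('top bore',P.round(4),P.mean(0))
e=np.roll(P,-1,0)-P;print(np.hypot(*e.T),np.degrees(np.arctan2(e[:,1],e[:,0])))
# handle bar top
c=np.array([(80,132),(385,180),(380,235),(70,182)])/10+[406,247]-.5
P=ray(b,c,.069)[:,:2];print('bar top',P.round(4),P.mean(0))
e=np.roll(P,-1,0)-P;print(np.hypot(*e.T),np.degrees(np.arctan2(e[:,1],e[:,0])))
c=np.array([(62,40),(380,92),(340,348),(22,292)])/10+[406,247]-.5
P=ray(b,c,.024)[:,:2];print('rest top',P.round(4),P.mean(0))
e=np.roll(P,-1,0)-P;print(np.hypot(*e.T),np.degrees(np.arctan2(e[:,1],e[:,0])))
# slot
print('slot pix', ray(a,np.array([[(524-384)/16+340,240/16+241]])-.5,.054))
def zoom(s,u,v,r): 
    return cv2.resize(s['image'][v-r:v+r,u-r:u+r,::-1],(390,390),interpolation=cv2.INTER_CUBIC)
cv2.imwrite('pics/m3.png',np.hstack([zoom(a,382,328,26)]))
```

```text
[[ 0.5671  0.0153]
 [ 0.5901  0.0084]
 [ 0.5828 -0.0137]
 [ 0.5609 -0.0062]] [0.57522614 0.00093131]
[0.02395587 0.02334537 0.02315823 0.02237205] [ -16.54236723 -108.11574626  161.06887862   73.91034018]
top bore [[ 0.5841  0.0053]
 [ 0.5799 -0.0091]
 [ 0.5675 -0.0043]
 [ 0.5708  0.0096]] [5.75562868e-01 3.88871708e-04]
[0.01504535 0.01327114 0.01429644 0.01392401] [-106.30395597  158.81583371   76.48746798  -17.79843748]
bar top [[ 0.4709 -0.142 ]
 [ 0.4588 -0.2252]
 [ 0.4437 -0.2236]
 [ 0.4571 -0.1392]] [ 0.4576095  -0.18249065]
[0.08406109 0.01518686 0.0854823  0.01409195] [-98.24409235 173.92082207  81.01246274 -11.66274729]
rest top [[ 0.5012 -0.144 ]
 [ 0.4876 -0.2337]
 [ 0.4151 -0.2213]
 [ 0.4295 -0.1322]] [ 0.45836584 -0.18279794]
[0.09072444 0.07357909 0.09029464 0.07264797] [-98.63369847 170.31209825  80.77967089  -9.35866219]
slot pix [[0.56032272 0.00152726 0.054     ]]
```

View pics/m3.png

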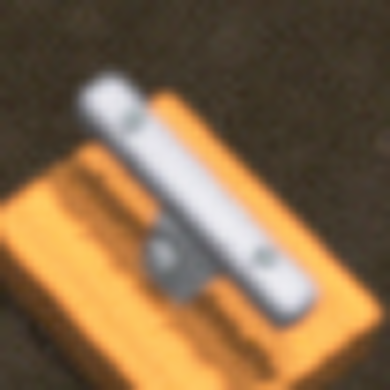

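```bash
for i in 1 2 3 4 5; do :; done
python3 -m inch '[{"linear":[0.85,-1,0],"twist":0,"gripper":0.7},{"linear":[0.85,-1,0],"twist":0,"gripper":0.7},{"linear":[0.85,-1,0],"twist":0,"gripper":0.7},{"linear":[0.85,-1,0],"twist":0,"gripper":0.7}]'
python3 -m inch '[{"linear":[0.85,-1,0],"twist":0,"gripper":0.7},{"linear":[0.85,-1,0],"twist":0,"gripper":0.7},{"linear":[0.85,-1,0],"twist":0,"gripper":0.7},{"linear":[0.85,-1,0],"twist":0,"gripper":0.7}]'
python3 -m inch '[{"linear":[0.85,-1,0],"twist":0,"gripper":0.7},{"linear":[0.85,-1,0],"twist":0,"gripper":0.7},{"linear":[0.85,-1,0],"twist":0,"gripper":0.7},{"linear":[0.85,-1,0],"twist":0,"gripper":0.7}]'
python3 -m inch '[{"linear":[0.85,-1,0],"twist":0,"gripper":0.7},{"linear":[0.85,-1,0],"twist":0,"gripper":0.7},{"linear":[0.85,-1,0],"twist":0,"gripper":0.7},{"linear":[0.85,-1,0],"twist":0,"gripper":0.7}]'
```

```text
time: 0.63
tool_pos: [0.2401, 0.4249, 0.1918]
ee_rot: [-3.14, 0.003, 2.857]
wrist_force: [0.4, 0.6, 0.6]
width: 0.0708
time: 0.97
tool_pos: [0.3251, 0.3248, 0.1917]
ee_rot: [-3.14, 0.003, 2.855]
wrist_force: [0.4, 0.2, 0.6]
width: 0.0657
time: 1.3
tool_pos: [0.4099, 0.2249, 0.1914]
ee_rot: [-3.14, 0.002, 2.856]
wrist_force: [-0.2, 0.4, -0.4]
width: 0.0657
time: 1.63
tool_pos: [0.4948, 0.1251, 0.1909]
ee_rot: [-3.14, 0.001, 2.856]
wrist_force: [-0.6, -0.1, -0.6]
width: 0.0661
```

```bash
python3 -m inch '[{"linear":[0.8,-1,0],"twist":0,"gripper":0.7},{"linear":[0.8,-1,0],"twist":0,"gripper":0.7},{"linear":[0.8,-1,0],"twist":0,"gripper":0.7},{"linear":[0.8,-1,0],"twist":0,"gripper":0.7}]'
python3 -m inch '[{"linear":[0.0,-0.245,0],"twist":0,"gripper":0.7},{"linear":[0.0,-0.245,-0.4],"twist":0,"gripper":0.7},{"linear":[0.0,-0.245,-0.7],"twist":0,"gripper":0.7},{"linear":[0.0,-0.245,-0.7],"twist":0,"gripper":0.7}]'
python3 - <<'E'
from h import *
a=snap('scene')
cv2.imwrite('pics/s1.png',cv2.resize(a['image'][170:330,260:460,::-1],None,fx=4,fy=4))
E
```

```text
time: 1.97
tool_pos: [0.5746, 0.0249, 0.1901]
ee_rot: [-3.14, 0.0, 2.857]
wrist_force: [-0.4, -0.2, -0.7]
width: 0.0659
time: 2.3
tool_pos: [0.5669, 0.0061, 0.114]
ee_rot: [-3.14, -0.014, 2.862]
wrist_force: [-0.8, -0.1, -1.5]
width: 0.0654
```

View pics/s1.png

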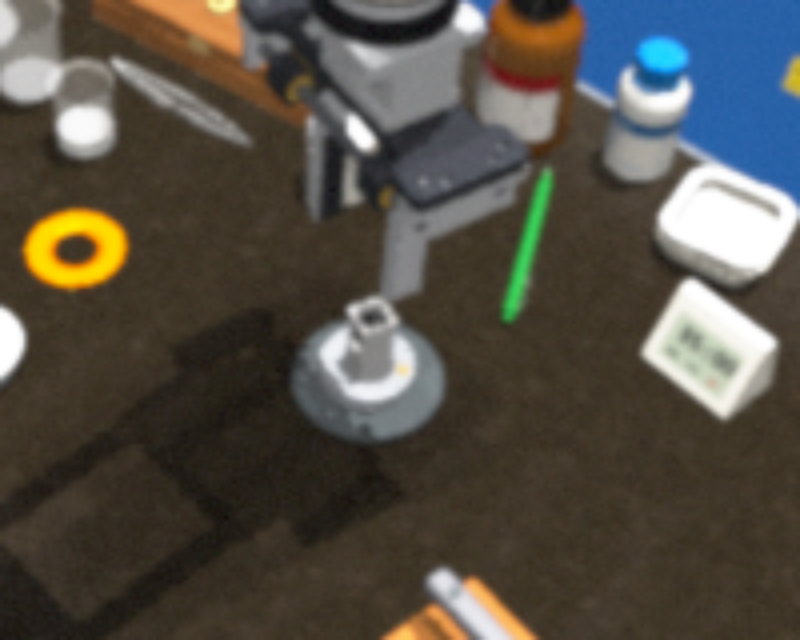

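The jaws straddle the post, seen at about (370,315) in this crop, so I'll descend and square the post up.

```bash
python3 -m inch '[{"linear":[0,0,-0.1],"twist":0,"gripper":0.7},{"linear":[0,0,-0.3],"twist":0,"gripper":0.7},{"linear":[0,0,-0.5],"twist":0,"gripper":0.7},{"linear":[0,0,-0.71],"twist":0,"gripper":0.7},{"linear":[0,0,-0.71],"twist":0,"gripper":0.7},{"linear":[0,0,-0.71],"twist":0,"gripper":0.7}]'
python3 -m inch '[{"linear":[0,0,0],"twist":0,"gripper":0.4},{"linear":[0,0,0],"twist":0,"gripper":0.35},{"linear":[0,0,0],"twist":0,"gripper":0.3},{"linear":[0,0,0],"twist":0,"gripper":0.26},{"linear":[0,0,0],"twist":0,"gripper":0.22},{"linear":[0,0,0],"twist":0,"gripper":0.2},{"linear":[0,0,0],"twist":0,"gripper":0.2},{"linear":[0,0,0],"twist":0,"gripper":0.2}]'
```

```text
time: 2.85
tool_pos: [0.5723, 0.0049, 0.0516]
ee_rot: [3.141, 0.001, 2.863]
wrist_force: [-0.0, -0.3, -0.2]
width: 0.0661
time: 3.52
tool_pos: [0.5717, 0.003, 0.0508]
ee_rot: [-3.14, 0.0, 2.861]
wrist_force: [-2.0, -2.4, 1.5]
width: 0.0211
```

```bash
python3 -m inch '[{"linear":[0,0,0],"twist":0,"gripper":0.7},{"linear":[0,0,0],"twist":0,"gripper":0.7},{"linear":[0,0,0],"twist":0,"gripper":0.7}]'
python3 -m inch '[{"linear":[0.02,-0.02,0],"twist":-0.75,"gripper":0.7},{"linear":[0.02,-0.02,0],"twist":-0.75,"gripper":0.7},{"linear":[0.02,-0.02,0],"twist":-0.75,"gripper":0.7},{"linear":[0.02,-0.02,0],"twist":-0.75,"gripper":0.7},{"linear":[0.02,-0.02,0],"twist":-0.75,"gripper":0.7},{"linear":[0.02,-0.02,0],"twist":-0.75,"gripper":0.7},{"linear":[0.02,-0.02,0],"twist":-0.75,"gripper":0.7}]'
python3 -m inch '[{"linear":[0,0,0],"twist":-0.75,"gripper":0.6},{"linear":[0,0,0],"twist":-0.75,"gripper":0.6},{"linear":[0,0,0],"twist":-0.75,"gripper":0.6},{"linear":[0,0,0],"twist":-0.75,"gripper":0.5},{"linear":[0,0,0],"twist":-0.75,"gripper":0.5},{"linear":[0,0,0],"twist":-0.75,"gripper":0.45},{"linear":[0,0,0],"twist":-0.75,"gripper":0.4},{"linear":[0,0,0],"twist":-0.75,"gripper":0.4}]'
python3 -m inch '[{"linear":[0,0,0],"twist":0,"gripper":0.33},{"linear":[0,0,0],"twist":0,"gripper":0.3},{"linear":[0,0,0],"twist":0,"gripper":0.26},{"linear":[0,0,0],"twist":0,"gripper":0.22},{"linear":[0,0,0],"twist":0,"gripper":0.2},{"linear":[0,0,0],"twist":0,"gripper":0.2}]'
```

```text
time: 3.77
tool_pos: [0.5719, 0.0046, 0.0504]
ee_rot: [3.141, -0.0, 2.862]
wrist_force: [-0.2, -0.1, 0.7]
width: 0.0375
time: 4.35
tool_pos: [0.5739, 0.0026, 0.0504]
ee_rot: [3.141, -0.001, 2.072]
wrist_force: [-0.1, -0.5, -0.4]
width: 0.0657
time: 5.02
tool_pos: [0.5739, 0.0025, 0.0504]
ee_rot: [-3.141, -0.001, 1.291]
wrist_force: [-1.0, 0.0, 0.4]
width: 0.0378
time: 5.52
tool_pos: [0.5755, 0.0023, 0.0508]
ee_rot: [3.138, -0.001, 1.291]
wrist_force: [4.7, 0.6, -3.4]
width: 0.0213
```

```bash
python3 -m inch '[{"linear":[0.014,-0.006,0],"twist":0,"gripper":0.2},{"linear":[0.014,-0.006,0],"twist":0,"gripper":0.2},{"linear":[0.014,-0.006,0],"twist":0,"gripper":0.2}]'
python3 -m inch '[{"linear":[0,0,0],"twist":0,"gripper":0.6},{"linear":[0,0,0],"twist":0,"gripper":0.6},{"linear":[0,0,0],"twist":0,"gripper":0.6},{"linear":[0,0,0],"twist":0,"gripper":0.6}]'
python3 -m inch '[{"linear":[0,0,0],"twist":0.75,"gripper":0.5},{"linear":[0,0,0],"twist":0.75,"gripper":0.5},{"linear":[0,0,0],"twist":0.75,"gripper":0.5},{"linear":[0,0,0],"twist":0.75,"gripper":0.5},{"linear":[0,0,0],"twist":0.75,"gripper":0.5},{"linear":[0,0,0],"twist":0.75,"gripper":0.5},{"linear":[0,0,0],"twist":0.75,"gripper":0.5}]'
python3 -m inch '[{"linear":[0,0,0],"twist":0.75,"gripper":0.4},{"linear":[0,0,0],"twist":0.75,"gripper":0.4},{"linear":[0,0,0],"twist":0.75,"gripper":0.4},{"linear":[0,0,0],"twist":0.75,"gripper":0.4},{"linear":[0,0,0],"twist":0.75,"gripper":0.4},{"linear":[0,0,0],"twist":0.75,"gripper":0.35},{"linear":[0,0,0],"twist":0.75,"gripper":0.35},{"linear":[0,0,0],"twist":0.75,"gripper":0.35}]'
python3 -m inch '[{"linear":[0,0,0],"twist":0,"gripper":0.3},{"linear":[0,0,0],"twist":0,"gripper":0.26},{"linear":[0,0,0],"twist":0,"gripper":0.2},{"linear":[0,0,0],"twist":0,"gripper":0.2},{"linear":[0,0,0],"twist":0,"gripper":0.2}]'
```

```text
time: 5.77
tool_pos: [0.5757, 0.0022, 0.0506]
ee_rot: [3.141, -0.001, 1.291]
wrist_force: [4.4, 3.3, -1.8]
width: 0.0208
time: 6.1
tool_pos: [0.5746, 0.0012, 0.0505]
ee_rot: [-3.141, 0.001, 1.291]
wrist_force: [-0.8, 0.4, -0.3]
width: 0.0443
time: 6.68
tool_pos: [0.5748, 0.0013, 0.0506]
ee_rot: [-3.141, -0.0, 2.081]
wrist_force: [-0.6, 0.2, 0.1]
width: 0.0468
time: 7.35
tool_pos: [0.5749, 0.0013, 0.0506]
ee_rot: [-3.141, -0.001, 2.862]
wrist_force: [-0.9, 0.2, 0.1]
width: 0.0329
time: 7.77
tool_pos: [0.5754, 0.0022, 0.0506]
ee_rot: [3.14, -0.0, 2.861]
wrist_force: [0.1, 2.7, -0.4]
width: 0.0215
```

```bash
python3 -m inch '[{"linear":[0,0,0],"twist":0,"gripper":0.82},{"linear":[0,0,0],"twist":0,"gripper":0.82},{"linear":[0,0,0],"twist":0,"gripper":0.82},{"linear":[0,0,0.4],"twist":0,"gripper":0.82},{"linear":[0,0,0.8],"twist":0,"gripper":0.82},{"linear":[0,0,0.8],"twist":0,"gripper":0.82}]'
python3 -m inch '[{"linear":[-0.8,0.97,0],"twist":0,"gripper":0.82},{"linear":[-0.8,0.97,0],"twist":0,"gripper":0.82},{"linear":[-0.8,0.97,0],"twist":0,"gripper":0.82},{"linear":[-0.8,0.97,0],"twist":0,"gripper":0.82}]'
python3 -m inch '[{"linear":[-0.8,0.97,0],"twist":0,"gripper":0.82},{"linear":[-0.8,0.97,0],"twist":0,"gripper":0.82},{"linear":[-0.8,0.97,0],"twist":0,"gripper":0.82},{"linear":[-0.8,0.97,0],"twist":0,"gripper":0.82},{"linear":[-0.8,0.97,0],"twist":0,"gripper":0.82}]'
python3 - <<'E'
from h import *
b=snap('top');print(robot.get_obs()['tool_pos'])
cv2.imwrite('pics/t2.png',cv2.resize(b['image'][200:360,200:400,::-1],None,fx=4,fy=4))
E
```

```text
time: 8.27
tool_pos: [0.58, 0.0007, 0.14]
ee_rot: [3.139, 0.015, 2.862]
wrist_force: [1.9, -0.5, 1.7]
width: 0.058
time: 8.6
tool_pos: [0.4915, 0.1027, 0.1308]
ee_rot: [3.14, -0.002, 2.867]
wrist_force: [-0.3, -0.5, -0.5]
width: 0.0771
time: 9.02
tool_pos: [0.4148, 0.1964, 0.131]
ee_rot: [3.142, 0.002, 2.866]
wrist_force: [0.6, -0.7, 0.6]
width: 0.077
[0.41567577 0.19543959 0.13093165]
```

View pics/t2.png

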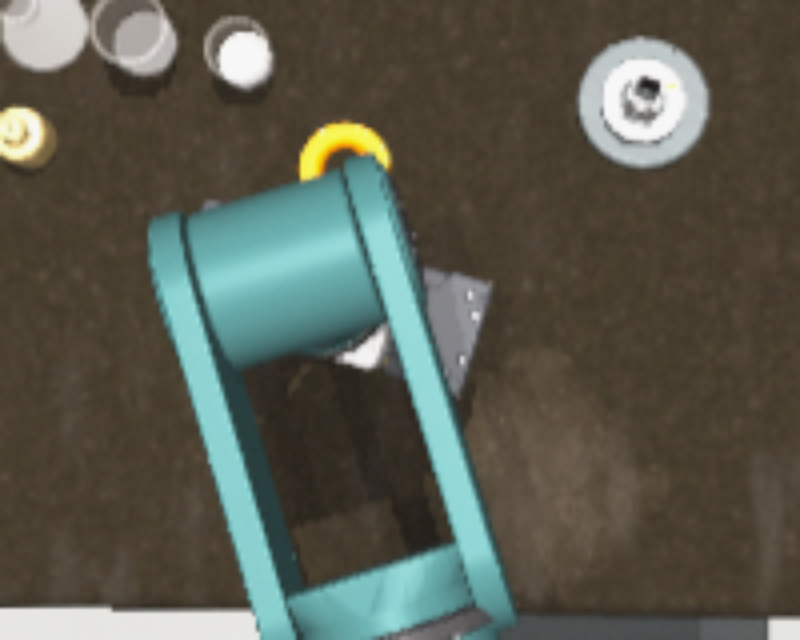

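The carrier is still upright at (640,100) in the crop. The arm hides the ring, so I'll descend on the earlier measurement.

```bash
python3 -m inch '[{"linear":[0,0,-0.3],"twist":0,"gripper":0.82},{"linear":[0,0,-0.6],"twist":0,"gripper":0.82},{"linear":[0,0,-0.85],"twist":0,"gripper":0.82},{"linear":[0,0,-0.96],"twist":0,"gripper":0.82},{"linear":[0,0,-0.96],"twist":0,"gripper":0.82},{"linear":[0,0,-0.96],"twist":0,"gripper":0.82}]'
python3 -m inch '[{"linear":[0,0,0],"twist":0,"gripper":0.76},{"linear":[0,0,0],"twist":0,"gripper":0.72},{"linear":[0,0,0],"twist":0,"gripper":0.68},{"linear":[0,0,0],"twist":0,"gripper":0.66},{"linear":[0,0,0],"twist":0,"gripper":0.66}]'
```

```text
time: 9.57
tool_pos: [0.4162, 0.1946, 0.0348]
ee_rot: [-3.141, -0.0, 2.86]
wrist_force: [0.3, 0.9, -0.1]
width: 0.0768
time: 9.98
tool_pos: [0.4158, 0.1958, 0.0354]
ee_rot: [3.141, 0.001, 2.862]
wrist_force: [-0.0, 0.4, 0.0]
width: 0.0621
```

Run:
```python
from h import *
a=snap('scene');print(robot.get_obs()['width'])
cv2.imwrite('pics/s3.png',cv2.resize(a['image'][200:300,190:315,::-1],None,fx=6,fy=6,interpolation=cv2.INTER_CUBIC))
```

```text
0.06191269834648797
```

View pics/s3.png

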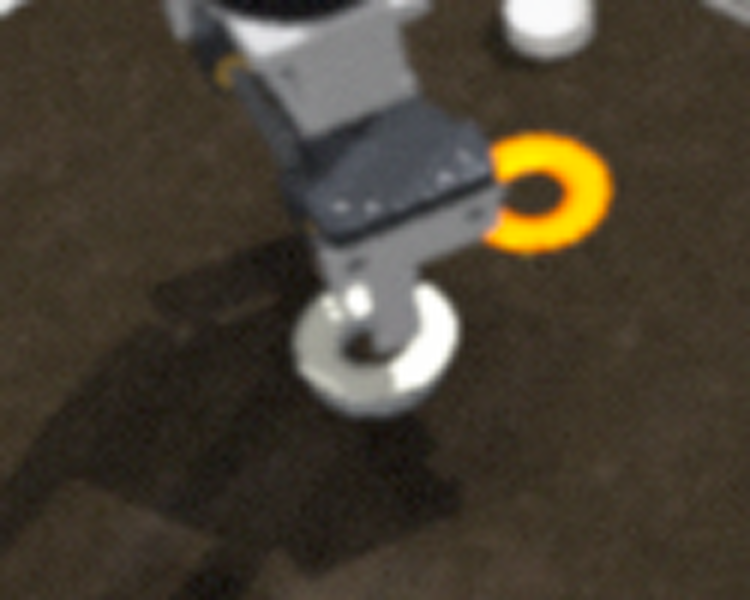

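Run:
```python
from h import *
import pickle; a0,_=pickle.load(open('s0.pkl','rb'))
a=snap('scene');o=robot.get_obs();p=o['tool_pos'];print(p,o['width'])
R=cv2.Rodrigues(a['rvec'])[0];print('cam',-R.T@np.ravel(a['tvec']))
y=o['ee_rot'][2]; j=np.array([np.sin(y),-np.cos(y),0])
for s in(1,-1):
  for r in (.031,.040): print(s,r,(proj(a,[p+s*j*r-[0,0,.022]])-[190,200])*6)
c=np.array([.4147,.1949,0])
th=np.linspace(0,6.28,60)
im=a['image'][:,:,::-1].copy()
im=cv2.resize(im[200:300,190:315],None,fx=6,fy=6,interpolation=cv2.INTER_CUBIC)
for z,r,col in((.018,.033,(0,0,255)),(.018,.016,(0,0,255)),(0,.03,(255,0,0))):
  q=(proj(a,np.c_[c[0]+r*np.cos(th),c[1]+r*np.sin(th),0*th+z])-[190,200]+.5)*6
  cv2.polylines(im,[q.astype(int)],True,col,1)
cv2.imwrite('pics/s4.png',im)
W=cloud(a); print(W[200+345//6-4,190+385//6],W[255,254])
```

```text
[0.4154753  0.19568565 0.03499618] 0.06168932175869381
cam [ 0.04291436 -0.41102495  0.87589417]
1 0.031 [[344.74814568 289.30976609]]
1 0.04 [[336.34668554 275.45568171]]
-1 0.031 [[404.76240891 388.29046131]]
-1 0.04 [[413.79771358 403.19479235]]
[0.39806629 0.15727569 0.07473843] [0.39518211 0.15433514 0.07228051]
```

View pics/s4.png

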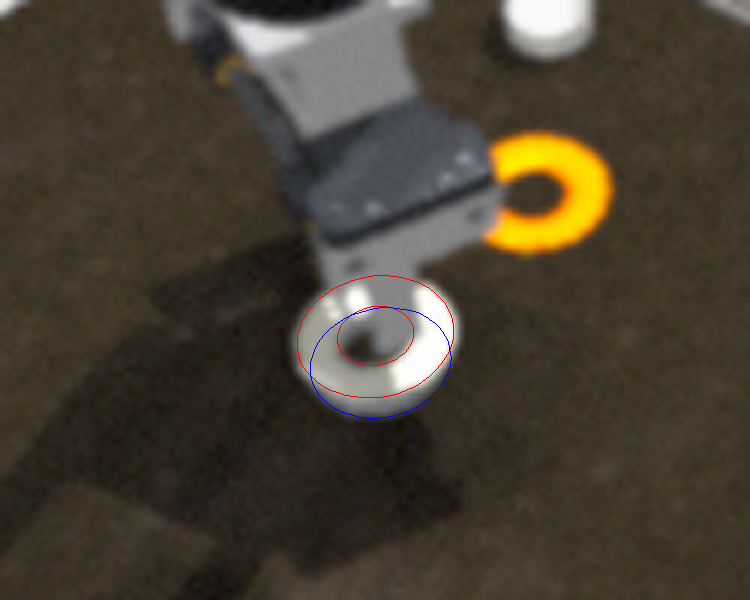

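Run:
```python
from h import *
a=snap('scene');W=cloud(a)
for v in range(236,268,1):
  print(v,[tuple((W[v,u]*1000).round().astype(int)) if np.isfinite(W[v,u,0]) else None for u in (250,253,256)], [tuple(a['image'][v,u]) for u in (253,)])
```

```text
236 [(np.int64(372), np.int64(118), np.int64(189)), (np.int64(376), np.int64(113), np.int64(188)), (np.int64(384), np.int64(114), np.int64(182))] [(np.uint8(65), np.uint8(65), np.uint8(71))]
237 [(np.int64(370), np.int64(117), np.int64(188)), (np.int64(375), np.int64(112), np.int64(187)), (np.int64(384), np.int64(114), np.int64(179))] [(np.uint8(40), np.uint8(39), np.uint8(43))]
238 [(np.int64(370), np.int64(116), np.int64(186)), (np.int64(376), np.int64(114), np.int64(182)), (np.int64(383), np.int64(114), np.int64(176))] [(np.uint8(60), np.uint8(59), np.uint8(63))]
239 [(np.int64(369), np.int64(115), np.int64(184)), (np.int64(376), np.int64(115), np.int64(178)), (np.int64(383), np.int64(114), np.int64(173))] [(np.uint8(92), np.uint8(93), np.uint8(94))]
240 [(np.int64(369), np.int64(117), np.int64(179)), (np.int64(377), np.int64(118), np.int64(170)), (np.int64(386), np.int64(119), np.int64(163))] [(np.uint8(124), np.uint8(122), np.uint8(124))]
241 [(np.int64(370), np.int64(119), np.int64(174)), (np.int64(375), np.int64(116), np.int64(171)), (np.int64(386), np.int64(121), np.int64(158
[... 4318 characters left out ...]
(398), np.int64(171), np.int64(19)), (np.int64(403), np.int64(166), np.int64(20))] [(np.uint8(158), np.uint8(160), np.uint8(150))]
265 [(np.int64(390), np.int64(174), np.int64(21)), (np.int64(397), np.int64(170), np.int64(17)), (np.int64(402), np.int64(166), np.int64(16))] [(np.uint8(154), np.uint8(156), np.uint8(146))]
266 [(np.int64(389), np.int64(173), np.int64(18)), (np.int64(395), np.int64(169), np.int64(16)), (np.int64(403), np.int64(167), np.int64(10))] [(np.uint8(135), np.uint8(136), np.uint8(132))]
267 [(np.int64(391), np.int64(177), np.int64(8)), (np.int64(397), np.int64(173), np.int64(6)), (np.int64(402), np.int64(167), np.int64(7))] [(np.uint8(119), np.uint8(121), np.uint8(122))]
```

Run:
```python
from h import *
import pickle; a0,b0=pickle.load(open('s0.pkl','rb'))
cv2.imwrite('pics/g0.png',cv2.resize(a0['image'][90:215,0:80,::-1],None,fx=4.5,fy=4.5,interpolation=cv2.INTER_CUBIC))
W=cloud(a0)
for v in range(150,206,4): print(v,[None if not np.isfinite(W[v,u,0]) else (W[v,u]*1000).round().astype(int).tolist() for u in range(16,72,8)])
a=snap('scene','s5.png')
im=a['image'][150:300,170:330,::-1]
cv2.imwrite('pics/g1.png',cv2.resize(im,None,fx=4,fy=4,interpolation=cv2.INTER_CUBIC))
p=np.array([.152,.529,.192]);print(proj(a0,[p,p-[0,0,.022],p+[0.276*.047,.961*.047,-.022],p-[0.276*.047,.961*.047,.022]]))
```

```text
150 [[120, 493, 354], [132, 492, 347], [143, 482, 346], [154, 470, 347], [172, 502, 320], [434, 2102, -674], [473, 2110, -700]]
154 [[248, 2108, -601], [127, 480, 347], [138, 471, 345], [149, 460, 345], [160, 446, 347], [423, 2106, -699], [459, 2089, -710]]
158 [[237, 2113, -625], [123, 473, 344], [133, 457, 346], [144, 449, 345], [155, 438, 344], [412, 2101, -719], [450, 2106, -744]]
162 [[107, 470, 345], [117, 456, 346], [128, 446, 346], [139, 437, 344], [151, 435, 338], [399, 2092, -736], [315, 1316, -252]]
166 [[102, 455, 347], [112, 446, 345], [124, 444, 340], [135, 440, 335], [147, 435, 331], [160, 441, 319], [301, 1278, -243]]
170 [[98, 452, 341], [109, 448, 337], [120, 446, 331], [133, 451, 320], [144, 445, 316], [156, 441, 312], [290, 1251, -241]]
174 [[190, 2092, -697], [105, 450, 328], [117, 454, 318], [128, 447, 315], [141, 447, 307], [170, 572, 215], [279, 1227, -240]]
178 [[178, 2096, -721], [101, 456, 317], [113, 456, 309], [125, 451, 305], [139, 469, 285], [165, 575, 204], [268, 1202, -238]]
182 [[167, 2097, -743], [98, 462, 305], [234, 2092, -784], [269, 2092, -806], [135, 469, 277], [236, 1205, -241], [258, 1183, -241]]
186 [[155, 2111, -775], [188, 2096, -787], [222, 2084, -801], [258, 2103, -837], [131, 471, 266], [145, 478, 253], [247, 1157, -238]]
190 [[143, 2092, -785], [177, 2105, -816], [210, 2097, -834], [245, 2090, -852], [127, 473, 257], [140, 468, 251], [236, 1132, -236]]
194 [[130, 2086, -804], [164, 2086, -826], [198, 2093, -854], [231, 2066, -859], [268, 2073, -889], [136, 469, 242], [227, 1117, -241]]
198 [[118, 2086, -827], [152, 2104, -862], [186, 2089, -875], [220, 2074, -889], [253, 2049, -895], [132, 473, 230], [219, 1111, -251]]
202 [[106, 2088, -851], [139, 2086, -873], [173, 2081, -893], [206, 2050, -896], [240, 2032, -908], [127, 474, 220], [140, 468, 216]]
[[ 61.66042703 193.96885245]
 [ 65.98555229 200.85789998]
 [ 62.68506723 189.05235603]
 [ 69.45756587 213.29286328]]
```

View pics/g0.png

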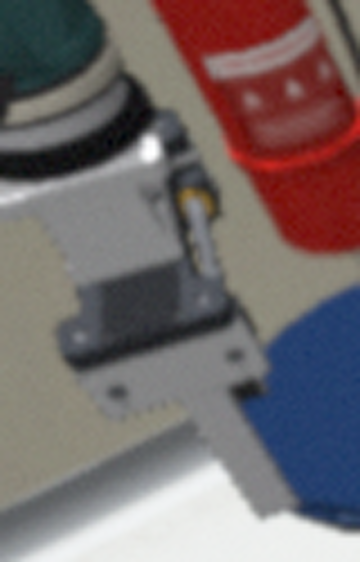

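View pics/g1.png

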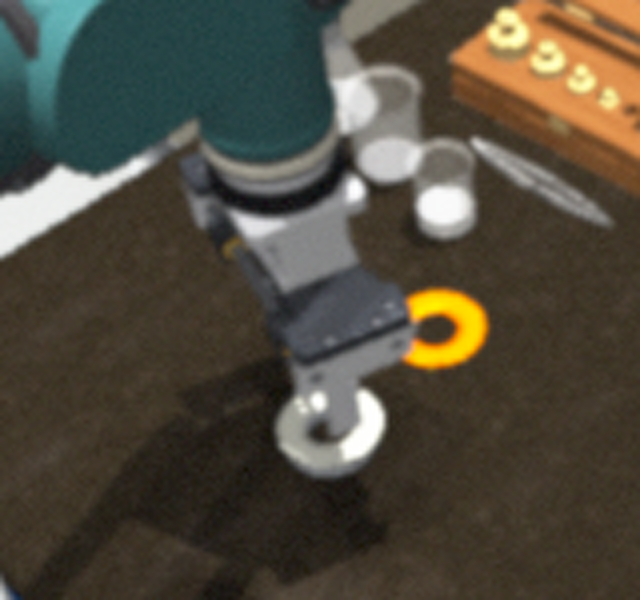

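```bash
python3 -m inch '[{"linear":[0,0,0],"twist":0,"gripper":0.82},{"linear":[0,0,0],"twist":0,"gripper":0.82},{"linear":[0,0,-0.05],"twist":0,"gripper":0.82},{"linear":[0,0,-0.1],"twist":0,"gripper":0.82},{"linear":[0,0,-0.15],"twist":0,"gripper":0.82},{"linear":[0,0,-0.15],"twist":0,"gripper":0.82}]'
python3 - <<'E'
from h import *
a=snap('scene');W=cloud(a)
cv2.imwrite('pics/g2.png',cv2.resize(a['image'][200:300,190:315,::-1],None,fx=6,fy=6,interpolation=cv2.INTER_CUBIC))
E
```

```text
time: 10.68
tool_pos: [0.4141, 0.1951, 0.0179]
ee_rot: [-3.14, -0.003, 2.862]
wrist_force: [-0.2, -0.2, -0.2]
width: 0.0772
```

View pics/g2.png

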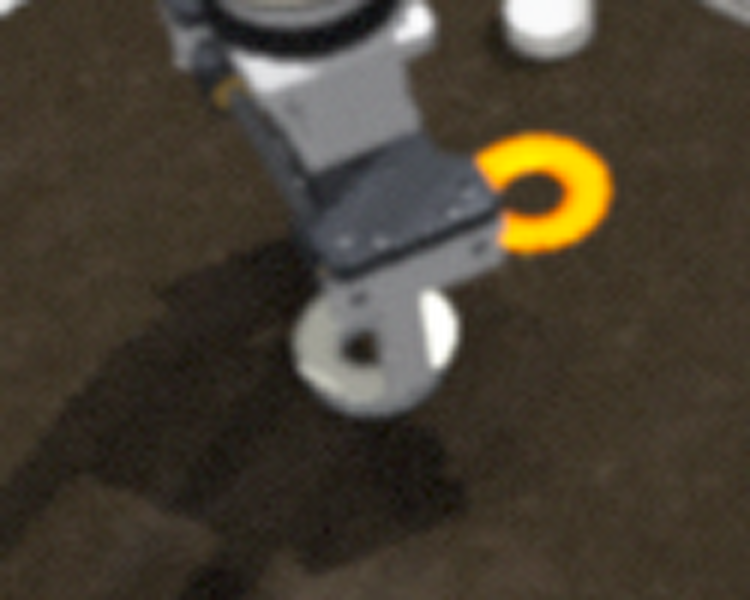

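```bash
cat >> h.py <<'E'
def tipz(s,uv,jawoff,o):
    # ray intersection with plane jaw-coordinate = -jawoff
    p=o['tool_pos'];y=o['ee_rot'][2];j=np.array([np.sin(y),-np.cos(y),0])
    A=ray(s,[uv],0.)[0];B=ray(s,[uv],.2)[0]
    ja,jb=(A-p)@j,(B-p)@j
    t=(-jawoff-ja)/(jb-ja); return A+t*(B-A)
E
python3 - <<'E'
from h import *
a=snap('scene');o=robot.get_obs();W=cloud(a)
print(o['tool_pos'],tipz(a,(256.7,265.3),.051,o),tipz(a,(256.7,265.3),.038,o))
for v in range(254,274): print(v,[None if not np.isfinite(W[v,u,0]) else (W[v,u]*1000).round().astype(int).tolist() for u in (254,257,260)])
E
```

```text
[0.41484141 0.19535519 0.01895744] [0.39347539 0.14843081 0.03906458] [0.40065777 0.15989308 0.02191941]
254 [[392, 148, 84], [399, 146, 80], [406, 144, 75]]
255 [[392, 149, 80], [398, 146, 77], [406, 145, 71]]
256 [[391, 149, 76], [399, 149, 70], [405, 145, 67]]
257 [[391, 149, 73], [398, 148, 67], [405, 146, 63]]
258 [[391, 150, 69], [397, 147, 65], [404, 144, 62]]
259 [[390, 150, 65], [397, 147, 62], [403, 144, 59]]
260 [[389, 148, 65], [396, 146, 60], [404, 147, 52]]
261 [[390, 152, 56], [395, 146, 56], [404, 147, 48]]
262 [[391, 154, 49], [397, 150, 48], [403, 146, 45]]
263 [[391, 155, 44], [395, 148, 47], [402, 145, 43]]
264 [[392, 157, 38], [395, 148, 44], [416, 168, 6]]
265 [[392, 159, 32], [405, 166, 14], [415, 167, 3]]
266 [[398, 168, 14], [408, 171, 2], [415, 168, -2]]
267 [[398, 169, 9], [405, 167, 4], [411, 162, 4]]
268 [[398, 170, 5], [405, 168, -1], [411, 163, -2]]
269 [[397, 170, 1], [404, 167, -2], [407, 158, 2]]
270 [[394, 166, 4], [400, 161, 3], [407, 159, -3]]
271 [[393, 165, 0], [399, 160, 0], [404, 155, 0]]
272 [[391, 163, 0], [397, 159, -1], [402, 152, 1]]
273 [[390, 162, -2], [394, 154, 2], [399, 149, 1]]
```

```bash
python3 -m inch '[{"linear":[0,0,-0.08],"twist":0,"gripper":0.82},{"linear":[0,0,-0.15],"twist":0,"gripper":0.82},{"linear":[0,0,-0.2],"twist":0,"gripper":0.82},{"linear":[0,0,-0.2],"twist":0,"gripper":0.82}]'
python3 -m inch '[{"linear":[0,0,-0.04],"twist":0,"gripper":0.82},{"linear":[0,0,-0.08],"twist":0,"gripper":0.82},{"linear":[0,0,-0.08],"twist":0,"gripper":0.82}]'
python3 - <<'E'
from h import *
a=snap('scene');print(robot.get_obs()['tool_pos'])
cv2.imwrite('pics/g3.png',cv2.resize(a['image'][200:300,190:315,::-1],None,fx=6,fy=6,interpolation=cv2.INTER_CUBIC))
E
```

```text
time: 11.12
tool_pos: [0.414, 0.1951, -0.0022]
ee_rot: [-3.14, -0.003, 2.862]
wrist_force: [-0.2, 0.0, 0.3]
width: 0.0771
time: 11.37
tool_pos: [0.4147, 0.1953, -0.0093]
ee_rot: [-3.141, -0.001, 2.862]
wrist_force: [0.4, -0.3, -0.8]
width: 0.0772
[ 0.4149467   0.19541815 -0.0088637 ]
```

View pics/g3.png

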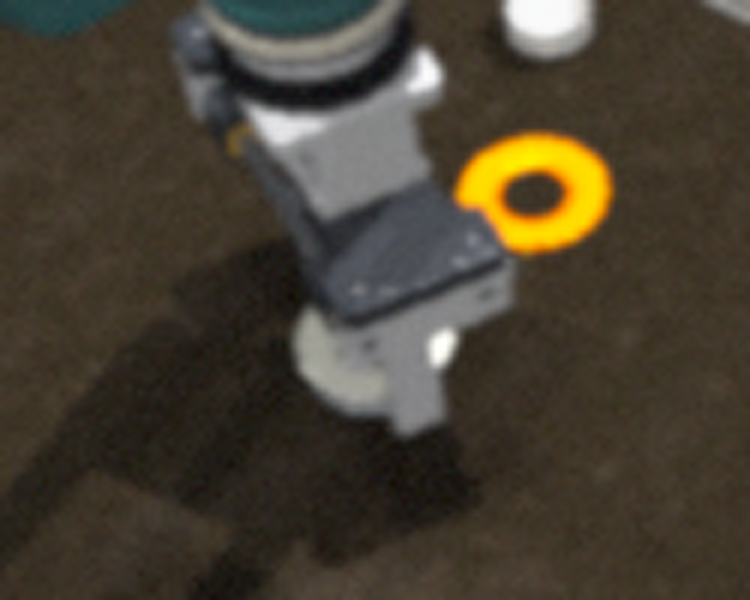

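The readout's z is about 40 mm too low: the fingertips sit at about reading + 0.018 and are now at z ≈ 0.01, beside the ring. I'll squeeze.

```bash
python3 -m inch '[{"linear":[0,0,0],"twist":0,"gripper":0.77},{"linear":[0,0,0],"twist":0,"gripper":0.74},{"linear":[0,0,0],"twist":0,"gripper":0.71},{"linear":[0,0,0],"twist":0,"gripper":0.67},{"linear":[0,0,0],"twist":0,"gripper":0.66},{"linear":[0,0,0],"twist":0,"gripper":0.66}]'
```

```text
time: 11.92
tool_pos: [0.4155, 0.1956, -0.0081]
ee_rot: [3.141, 0.0, 2.862]
wrist_force: [-0.3, 0.2, 0.6]
width: 0.0632
```

```bash
python3 -m inch '[{"linear":[0,0,0],"twist":0,"gripper":0.6},{"linear":[0,0,0],"twist":0,"gripper":0.6},{"linear":[0,0,0],"twist":0,"gripper":0.6}]'
python3 - <<'E'
from h import *
a=snap('scene');print(robot.get_obs())
cv2.imwrite('pics/g4.png',cv2.resize(a['image'][200:300,190:315,::-1],None,fx=6,fy=6,interpolation=cv2.INTER_CUBIC))
E
```

```text
time: 12.17
tool_pos: [0.4155, 0.1956, -0.0081]
ee_rot: [3.141, 0.0, 2.862]
wrist_force: [0.1, 0.3, 2.2]
width: 0.0628
{'time': 12.2167, 'joint_positions': array([ 3.16339348e-01,  1.89108681e-02,  1.85459288e+00,  5.54318207e-05,
        1.26749106e+00, -9.74675814e-01]), 'qvel': array([ 4.80640357e-04,  1.02341735e-03,  6.44341460e-04,  1.53752217e-03,
       -7.32800922e-05,  8.14063600e-04]), 'joint_torque': array([ 7.51798827e-03, -2.65695405e+01, -2.57830113e+01,  8.37254338e-03,
        6.69683469e-02, -1.32230172e-02]), 'tool_pos': array([ 0.41553626,  0.19559355, -0.00812987]), 'ee_rot': array([3.14121322e+00, 4.65021356e-04, 2.86179486e+00]), 'wrist_force': array([ 0.68478434, -0.8629877 ,  1.62924235]), 'wrist_torque': array([ 0.04973139,  0.03130431, -0.03539277]), 'width': 0.06278274213225249}
```

View pics/g4.png

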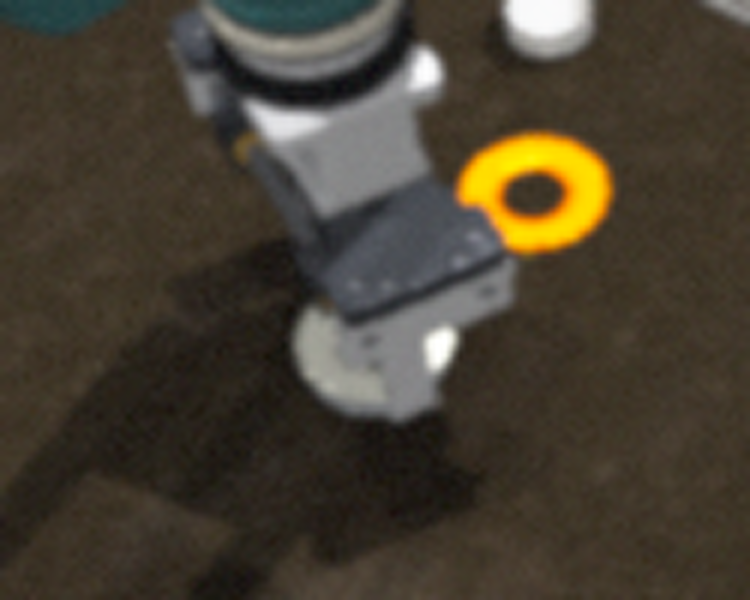

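```bash
python3 -m inch '[{"linear":[0,0,0],"twist":0,"gripper":0.82},{"linear":[0,0,0],"twist":0,"gripper":0.82},{"linear":[0,0,0],"twist":0,"gripper":0.82}]'
python3 -m inch '[{"linear":[0,0,0],"twist":-0.75,"gripper":0.82},{"linear":[0,0,0],"twist":-0.75,"gripper":0.82},{"linear":[0,0,0],"twist":-0.75,"gripper":0.82},{"linear":[0,0,0],"twist":-0.75,"gripper":0.82},{"linear":[0,0,0],"twist":-0.75,"gripper":0.82},{"linear":[0,0,0],"twist":-0.75,"gripper":0.82},{"linear":[0,0,0],"twist":-0.75,"gripper":0.82}]'
python3 -m inch '[{"linear":[0,0,0],"twist":-0.75,"gripper":0.82},{"linear":[0,0,0],"twist":-0.75,"gripper":0.82},{"linear":[0,0,0],"twist":-0.75,"gripper":0.82},{"linear":[0,0,0],"twist":-0.75,"gripper":0.82},{"linear":[0,0,0],"twist":-0.75,"gripper":0.8},{"linear":[0,0,0],"twist":-0.75,"gripper":0.78},{"linear":[0,0,0],"twist":-0.75,"gripper":0.76},{"linear":[0,0,0],"twist":-0.75,"gripper":0.76}]'
python3 -m inch '[{"linear":[0,0,0],"twist":0,"gripper":0.72},{"linear":[0,0,0],"twist":0,"gripper":0.68},{"linear":[0,0,0],"twist":0,"gripper":0.6},{"linear":[0,0,0],"twist":0,"gripper":0.6},{"linear":[0,0,0],"twist":0,"gripper":0.6},{"linear":[0,0,0],"twist":0,"gripper":0.6}]'
```

```text
time: 12.47
tool_pos: [0.415, 0.1954, -0.0087]
ee_rot: [-3.141, -0.001, 2.862]
wrist_force: [-0.2, -0.0, -0.2]
width: 0.0765
time: 13.05
tool_pos: [0.4151, 0.1954, -0.0087]
ee_rot: [-3.141, -0.0, 2.072]
wrist_force: [0.4, 0.6, 1.3]
width: 0.0769
time: 13.72
tool_pos: [0.415, 0.1954, -0.0087]
ee_rot: [-3.141, 0.0, 1.291]
wrist_force: [-0.7, 0.5, -0.3]
width: 0.0717
time: 14.22
tool_pos: [0.4153, 0.1955, -0.0084]
ee_rot: [3.142, 0.0, 1.291]
wrist_force: [0.3, 0.3, -0.5]
width: 0.064
```

```bash
python3 -m inch '[{"linear":[0,0,0.1],"twist":0,"gripper":0.6},{"linear":[0,0,0.2],"twist":0,"gripper":0.6},{"linear":[0,0,0.4],"twist":0,"gripper":0.6},{"linear":[0,0,0.6],"twist":0,"gripper":0.6},{"linear":[0,0,0.8],"twist":0,"gripper":0.6},{"linear":[0,0,0.8],"twist":0,"gripper":0.6}]'
python3 - <<'E'
from h import *
a=snap('scene');print(robot.get_obs()['tool_pos'])
cv2.imwrite('pics/g5.png',cv2.resize(a['image'][200:300,190:315,::-1],None,fx=6,fy=6,interpolation=cv2.INTER_CUBIC))
E
```

```text
time: 14.72
tool_pos: [0.4189, 0.1968, 0.0774]
ee_rot: [3.133, -0.006, 1.291]
wrist_force: [0.3, 0.3, 0.6]
width: 0.0639
[0.41770598 0.19632311 0.07505356]
```

View pics/g5.png

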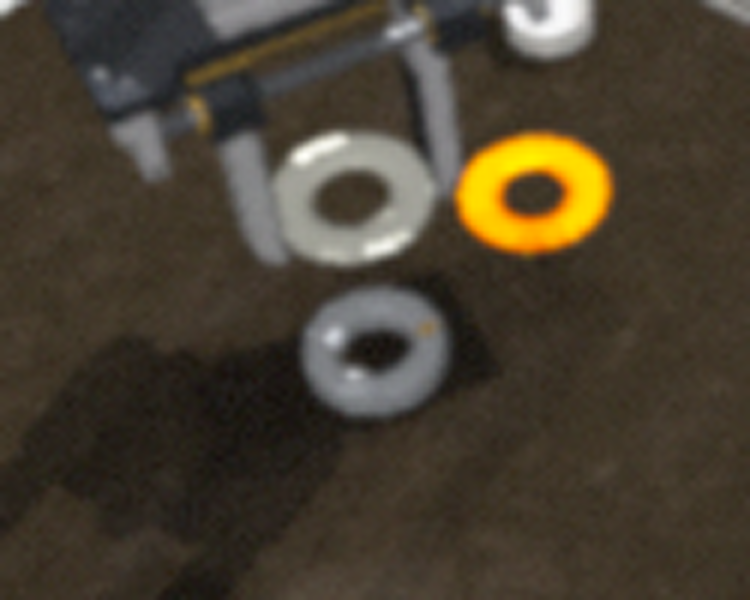

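Separator is held at about (350,195) in the crop, and the weight stayed on the table at (375,350).

```bash
python3 -m inch '[{"linear":[0.25,-0.3,0],"twist":0,"gripper":0.6},{"linear":[0.5,-0.6,0],"twist":0,"gripper":0.6},{"linear":[0.8,-0.967,0],"twist":0,"gripper":0.6},{"linear":[0.8,-0.967,0],"twist":0,"gripper":0.6}]'
python3 -m inch '[{"linear":[0.3,-0.36,0],"twist":0,"gripper":0.6},{"linear":[0.6,-0.72,0],"twist":0,"gripper":0.6},{"linear":[0.8,-0.967,0],"twist":0,"gripper":0.6},{"linear":[0.8,-0.967,0],"twist":0,"gripper":0.6},{"linear":[0.8,-0.967,0],"twist":0,"gripper":0.6},{"linear":[0.8,-0.967,0],"twist":0,"gripper":0.6},{"linear":[0.8,-0.967,0],"twist":0,"gripper":0.6}]'
python3 - <<'E'
from h import *
a=snap('scene');o=robot.get_obs();print(o['tool_pos'],o['ee_rot'])
cv2.imwrite('pics/g6.png',cv2.resize(a['image'][180:300,280:430,::-1],None,fx=5,fy=5,interpolation=cv2.INTER_CUBIC))
E
```

```text
time: 15.1
tool_pos: [0.4979, 0.0943, 0.0706]
ee_rot: [3.14, 0.003, 1.286]
wrist_force: [0.1, -0.1, -0.5]
width: 0.0639
time: 15.68
tool_pos: [0.5741, 0.0034, 0.0709]
ee_rot: [-3.14, -0.0, 1.292]
wrist_force: [-0.9, 0.6, -0.4]
width: 0.0639
[0.57420963 0.00356869 0.07126854] [-3.14055757e+00 -1.58052748e-04  1.29270241e+00]
```

View pics/g6.png

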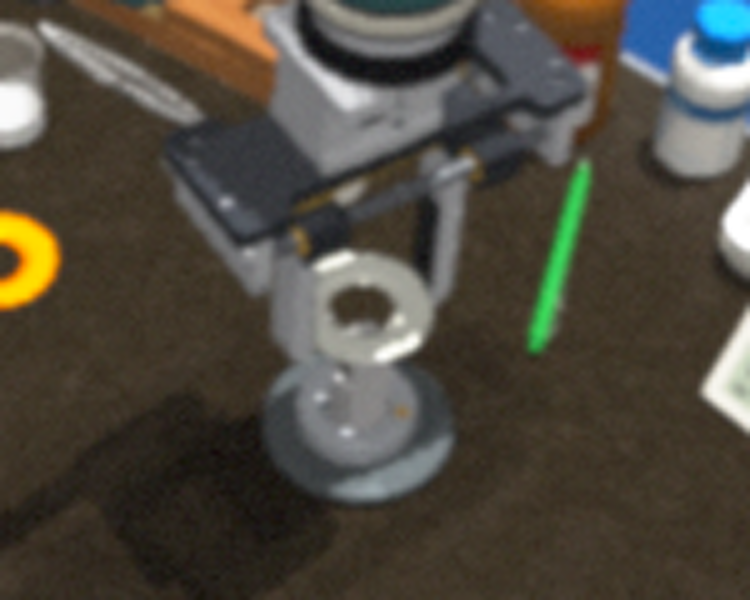

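```bash
python3 -m inch '[{"linear":[0.016,-0.014,-0.05],"twist":0,"gripper":0.6},{"linear":[0.016,-0.014,-0.15],"twist":0,"gripper":0.6},{"linear":[0.016,-0.014,-0.2],"twist":0,"gripper":0.6},{"linear":[0.016,-0.014,-0.2],"twist":0,"gripper":0.6},{"linear":[0.016,-0.014,-0.2],"twist":0,"gripper":0.6}]'
python3 - <<'E'
from h import *
o=robot.get_obs();print(o['tool_pos'],o['ee_rot'],o['wrist_force'])
E
```

```text
time: 16.15
tool_pos: [0.5761, 0.001, 0.0506]
ee_rot: [-3.14, 0.0, 1.291]
wrist_force: [-0.7, -0.4, -0.4]
width: 0.0636
[0.57608501 0.00103788 0.05057012] [-3.13974649e+00  3.36004028e-04  1.29133263e+00] [-0.71133341 -0.36052786 -0.35412513]
```

```bash
python3 -m inch '[{"linear":[-0.003,0.010,0],"twist":0,"gripper":0.6},{"linear":[-0.003,0.010,-0.02],"twist":0,"gripper":0.6},{"linear":[-0.003,0.010,-0.04],"twist":0,"gripper":0.6},{"linear":[-0.003,0.010,-0.06],"twist":0,"gripper":0.6},{"linear":[-0.003,0.010,-0.08],"twist":0,"gripper":0.6},{"linear":[-0.003,0.010,-0.1],"twist":0,"gripper":0.6},{"linear":[-0.003,0.010,-0.1],"twist":0,"gripper":0.6}]'
python3 - <<'E'
from h import *
a=snap('scene');o=robot.get_obs();print(o['tool_pos'],o['ee_rot'],o['wrist_force'])
cv2.imwrite('pics/g7.png',cv2.resize(a['image'][200:300,290:415,::-1],None,fx=6,fy=6,interpolation=cv2.INTER_CUBIC))
E
```

```text
time: 16.73
tool_pos: [0.5762, 0.0017, 0.0409]
ee_rot: [-3.141, 0.0, 1.291]
wrist_force: [-0.6, 0.1, 0.5]
width: 0.0637
[0.5763258  0.00173394 0.04117596] [-3.14090664e+00  1.13797303e-04  1.29093317e+00] [-0.3121525   0.69823183 -1.0334684 ]
```

View pics/g7.png

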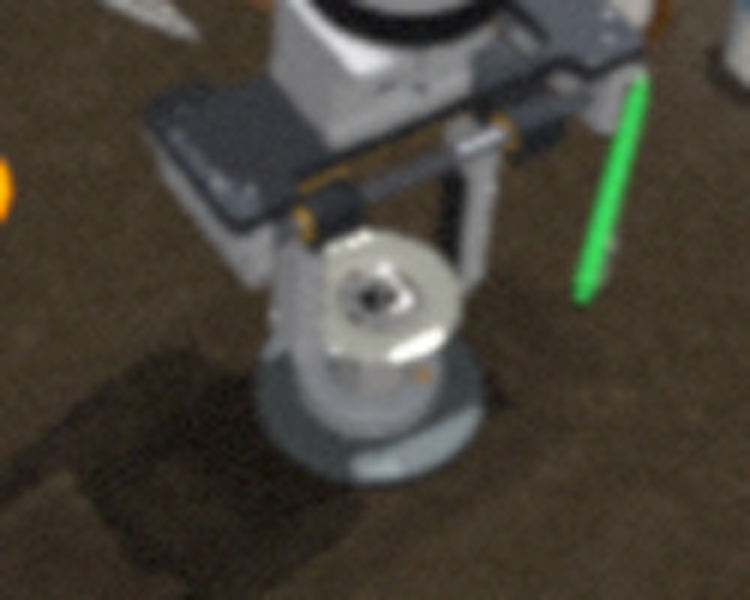

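Force is about 1 N and the rim shows inside the ring at (380,295) in the crop, so the separator is on the post. I'll continue down.

```bash
python3 -m inch '[{"linear":[-0.004,0.003,-0.05],"twist":0,"gripper":0.6},{"linear":[-0.004,0.003,-0.1],"twist":0,"gripper":0.6},{"linear":[-0.004,0.003,-0.15],"twist":0,"gripper":0.6},{"linear":[-0.004,0.003,-0.2],"twist":0,"gripper":0.6},{"linear":[-0.004,0.003,-0.25],"twist":0,"gripper":0.6},{"linear":[-0.004,0.003,-0.3],"twist":0,"gripper":0.6},{"linear":[-0.004,0.003,-0.3],"twist":0,"gripper":0.6}]'
python3 -m inch '[{"linear":[0,0,-0.03],"twist":0,"gripper":0.6},{"linear":[0,0,-0.06],"twist":0,"gripper":0.6},{"linear":[0,0,-0.08],"twist":0,"gripper":0.6},{"linear":[0,0,-0.08],"twist":0,"gripper":0.6}]'
```

```text
time: 17.37
tool_pos: [0.5751, 0.0021, 0.0099]
ee_rot: [-3.139, 0.001, 1.291]
wrist_force: [-0.6, 0.9, -0.1]
width: 0.0637
time: 17.7
tool_pos: [0.5759, 0.002, 0.0031]
ee_rot: [-3.141, 0.0, 1.291]
wrist_force: [-0.1, -1.2, 0.3]
width: 0.0637
```

```bash
python3 -m inch '[{"linear":[0,0,-0.015],"twist":0,"gripper":0.6},{"linear":[0,0,-0.015],"twist":0,"gripper":0.6},{"linear":[0,0,-0.015],"twist":0,"gripper":0.82},{"linear":[0,0,-0.015],"twist":0,"gripper":0.82},{"linear":[0,0,-0.015],"twist":0,"gripper":0.82},{"linear":[0,0,-0.015],"twist":0,"gripper":0.82}]'
python3 - <<'E'
from h import *
o=robot.get_obs();print(o['tool_pos'],o['ee_rot'],o['wrist_force'])
E
python3 -m inch '[{"linear":[0,0,0.3],"twist":0,"gripper":0.82},{"linear":[0,0,0.6],"twist":0,"gripper":0.82},{"linear":[0,0,0.8],"twist":0,"gripper":0.82},{"linear":[0,0,0.8],"twist":0,"gripper":0.82}]'
python3 -m inch '[{"linear":[-0.3,0.36,0],"twist":0,"gripper":0.82},{"linear":[-0.6,0.72,0],"twist":0,"gripper":0.82},{"linear":[-0.8,0.967,0],"twist":0,"gripper":0.82},{"linear":[-0.8,0.967,0],"twist":0,"gripper":0.82}]'
python3 - <<'E'
from h import *
import pickle
a=snap('scene');b=snap('top');pickle.dump((a,b),open('s1.pkl','wb'))
cv2.imwrite('pics/g8.png',np.vstack([cv2.resize(a['image'][200:300,230:390,::-1],(480,300),interpolation=cv2.INTER_CUBIC),cv2.resize(b['image'][190:290,250:410,::-1],(480,300),interpolation=cv2.INTER_CUBIC)]))
E
```

```text
time: 18.2
tool_pos: [0.5763, 0.002, 0.0023]
ee_rot: [3.141, -0.0, 1.291]
wrist_force: [0.3, -0.7, -0.4]
width: 0.0773
[0.57632494 0.00199485 0.00228298] [ 3.14118866e+00 -4.97114911e-05  1.29092839e+00] [ 0.2695243  -0.7119876  -0.40598445]
time: 18.53
tool_pos: [0.5799, 0.0017, 0.0883]
ee_rot: [3.131, -0.002, 1.291]
wrist_force: [0.7, -0.1, 0.3]
width: 0.077
time: 18.87
tool_pos: [0.4911, 0.1032, 0.0805]
ee_rot: [-3.136, -0.001, 1.296]
wrist_force: [-0.1, 0.0, -0.5]
width: 0.077
```

View pics/g8.png

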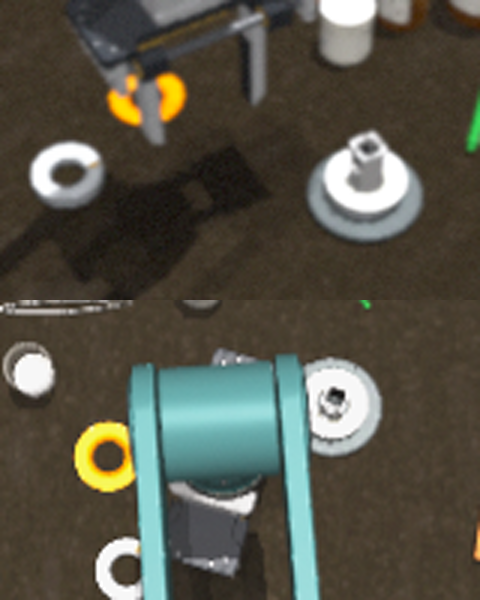

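```bash
python3 -m inch '[{"linear":[-0.3,0.36,0],"twist":0,"gripper":0.82},{"linear":[-0.6,0.72,0],"twist":0,"gripper":0.82},{"linear":[-0.81,0.965,0],"twist":0,"gripper":0.82},{"linear":[-0.81,0.965,0],"twist":0,"gripper":0.82},{"linear":[-0.81,0.965,-0.2],"twist":0,"gripper":0.82},{"linear":[-0.81,0.965,-0.4],"twist":0,"gripper":0.82},{"linear":[-0.81,0.965,-0.4],"twist":0,"gripper":0.82}]'
python3 - <<'E'
from h import *
a=snap('scene');o=robot.get_obs();print(o['tool_pos'],o['ee_rot'])
cv2.imwrite('pics/g9.png',cv2.resize(a['image'][200:300,190:315,::-1],None,fx=6,fy=6,interpolation=cv2.INTER_CUBIC))
E
```

```text
time: 19.55
tool_pos: [0.4132, 0.1934, 0.038]
ee_rot: [-3.136, 0.005, 1.29]
wrist_force: [-1.4, 0.1, -0.2]
width: 0.0768
[0.41424755 0.19365304 0.03976571] [-3.13759437  0.00355067  1.28976951]
```

View pics/g9.png

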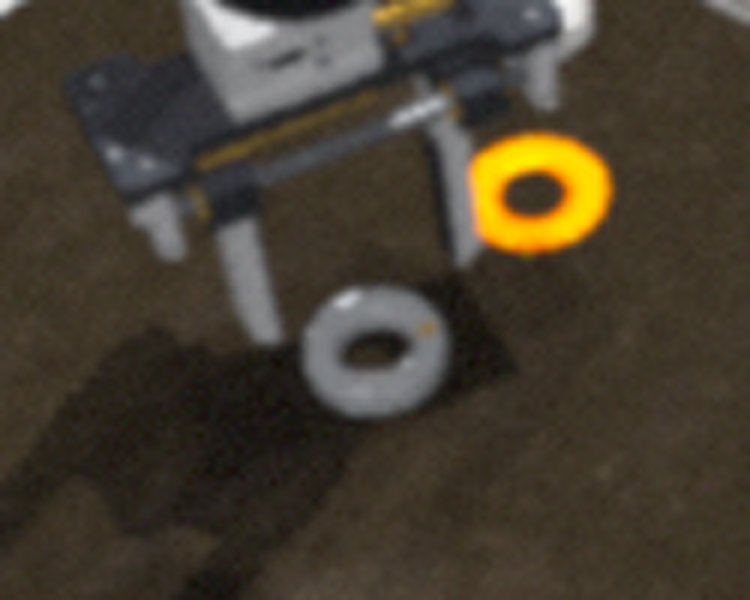

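```bash
python3 -m inch '[{"linear":[0,0,-0.2],"twist":0,"gripper":0.82},{"linear":[0,0,-0.35],"twist":0,"gripper":0.82},{"linear":[0,0,-0.45],"twist":0,"gripper":0.82},{"linear":[0,0,-0.51],"twist":0,"gripper":0.82},{"linear":[0,0,-0.51],"twist":0,"gripper":0.82},{"linear":[0,0,-0.51],"twist":0,"gripper":0.82}]'
python3 -m inch '[{"linear":[0,0,0],"twist":0,"gripper":0.75},{"linear":[0,0,0],"twist":0,"gripper":0.7},{"linear":[0,0,0],"twist":0,"gripper":0.66},{"linear":[0,0,0],"twist":0,"gripper":0.62},{"linear":[0,0,0],"twist":0,"gripper":0.56},{"linear":[0,0,0],"twist":0,"gripper":0.55},{"linear":[0,0,0],"twist":0,"gripper":0.55}]'
```

```text
time: 20.1
tool_pos: [0.4159, 0.1951, -0.0084]
ee_rot: [3.141, -0.0, 1.29]
wrist_force: [0.5, -0.1, 0.3]
width: 0.0772
time: 20.68
tool_pos: [0.4154, 0.1955, -0.0084]
ee_rot: [3.141, -0.001, 1.291]
wrist_force: [-0.1, 0.9, 3.5]
width: 0.0569
```

```bash
python3 -m inch '[{"linear":[0,0,0],"twist":0,"gripper":0.8},{"linear":[0,0,0],"twist":0,"gripper":0.8},{"linear":[0,0,0],"twist":0,"gripper":0.8}]'
python3 -m inch '[{"linear":[0,0,0],"twist":0.75,"gripper":0.8},{"linear":[0,0,0],"twist":0.75,"gripper":0.8},{"linear":[0,0,0],"twist":0.75,"gripper":0.8},{"linear":[0,0,0],"twist":0.75,"gripper":0.8},{"linear":[0,0,-0.02],"twist":0.75,"gripper":0.8},{"linear":[0,0,-0.035],"twist":0.75,"gripper":0.8},{"linear":[0,0,-0.035],"twist":0.75,"gripper":0.8}]'
python3 -m inch '[{"linear":[0,0,0],"twist":0.75,"gripper":0.8},{"linear":[0,0,0],"twist":0.75,"gripper":0.8},{"linear":[0,0,0],"twist":0.75,"gripper":0.75},{"linear":[0,0,0],"twist":0.75,"gripper":0.75},{"linear":[0,0,0],"twist":0.75,"gripper":0.75},{"linear":[0,0,0],"twist":0.75,"gripper":0.72},{"linear":[0,0,0],"twist":0.75,"gripper":0.72},{"linear":[0,0,0],"twist":0.75,"gripper":0.7}]'
python3 -m inch '[{"linear":[0,0,0],"twist":0,"gripper":0.66},{"linear":[0,0,0],"twist":0,"gripper":0.62},{"linear":[0,0,0],"twist":0,"gripper":0.55},{"linear":[0,0,0],"twist":0,"gripper":0.55},{"linear":[0,0,0],"twist":0,"gripper":0.55},{"linear":[0,0,0],"twist":0,"gripper":0.55}]'
```

```text
time: 20.93
tool_pos: [0.415, 0.1951, -0.0092]
ee_rot: [-3.141, 0.0, 1.291]
wrist_force: [0.1, 0.2, -0.9]
width: 0.073
time: 21.52
tool_pos: [0.4147, 0.195, -0.0131]
ee_rot: [-3.14, -0.0, 2.081]
wrist_force: [-0.3, -0.2, 0.1]
width: 0.0753
time: 22.18
tool_pos: [0.415, 0.1951, -0.0127]
ee_rot: [-3.141, -0.0, 2.862]
wrist_force: [-0.2, -0.3, 0.1]
width: 0.0661
time: 22.68
tool_pos: [0.4151, 0.1952, -0.0125]
ee_rot: [3.142, -0.0, 2.862]
wrist_force: [-0.1, 0.4, -1.0]
width: 0.0558
```

```bash
python3 -m inch '[{"linear":[0,0,0.1],"twist":0,"gripper":0.55},{"linear":[0,0,0.2],"twist":0,"gripper":0.55},{"linear":[0,0,0.4],"twist":0,"gripper":0.55},{"linear":[0,0,0.6],"twist":0,"gripper":0.55},{"linear":[0,0,0.8],"twist":0,"gripper":0.55},{"linear":[0,0,0.88],"twist":0,"gripper":0.55},{"linear":[0,0,0.88],"twist":0,"gripper":0.55}]'
python3 -m inch '[{"linear":[0.25,-0.3,0],"twist":0,"gripper":0.55},{"linear":[0.5,-0.6,0],"twist":0,"gripper":0.55},{"linear":[0.8,-0.965,0],"twist":0,"gripper":0.55},{"linear":[0.8,-0.965,0],"twist":0,"gripper":0.55}]'
python3 -m inch '[{"linear":[0.3,-0.36,0],"twist":0,"gripper":0.55},{"linear":[0.6,-0.72,0],"twist":0,"gripper":0.55},{"linear":[0.805,-0.965,0],"twist":0,"gripper":0.55},{"linear":[0.805,-0.965,0],"twist":0,"gripper":0.55},{"linear":[0.805,-0.965,0],"twist":0,"gripper":0.55},{"linear":[0.805,-0.965,0],"twist":0,"gripper":0.55},{"linear":[0.805,-0.965,0],"twist":0,"gripper":0.55},{"linear":[0.805,-0.965,0],"twist":0,"gripper":0.55}]'
python3 - <<'E'
from h import *
a=snap('scene');o=robot.get_obs();print(o['tool_pos'],o['ee_rot'],o['wrist_force'])
cv2.imwrite('pics/h1.png',cv2.resize(a['image'][180:300,280:430,::-1],None,fx=5,fy=5,interpolation=cv2.INTER_CUBIC))
E
```

```text
time: 23.27
tool_pos: [0.4173, 0.1959, 0.0789]
ee_rot: [3.138, 0.005, 2.862]
wrist_force: [0.6, 0.2, -1.4]
width: 0.056
time: 23.6
tool_pos: [0.4979, 0.0939, 0.0745]
ee_rot: [-3.139, 0.002, 2.857]
wrist_force: [0.3, 0.3, -1.2]
width: 0.0565
time: 24.27
tool_pos: [0.5747, 0.0035, 0.0753]
ee_rot: [3.141, -0.001, 2.863]
wrist_force: [-0.8, 0.2, -1.8]
width: 0.0563
[0.57490878 0.00346935 0.07560849] [ 3.14139643e+00 -3.59919522e-04  2.86349362e+00] [-0.40388011  0.84384712 -2.16043926]
```

View pics/h1.png

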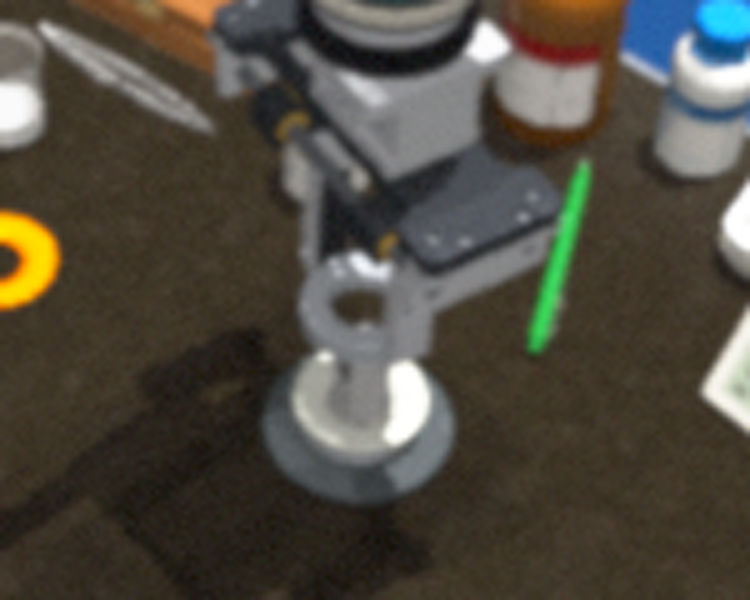

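```bash
python3 -m inch '[{"linear":[0.003,-0.004,-0.04],"twist":0,"gripper":0.55},{"linear":[0.003,-0.004,-0.08],"twist":0,"gripper":0.55},{"linear":[0.003,-0.004,-0.12],"twist":0,"gripper":0.55},{"linear":[0.003,-0.004,-0.12],"twist":0,"gripper":0.55},{"linear":[0.003,-0.004,-0.12],"twist":0,"gripper":0.55},{"linear":[0.003,-0.004,-0.12],"twist":0,"gripper":0.55}]'
python3 - <<'E'
from h import *
a=snap('top');a=snap('scene');o=robot.get_obs();print(o['tool_pos'],o['ee_rot'],o['wrist_force'])
cv2.imwrite('pics/h2.png',cv2.resize(a['image'][200:300,290:415,::-1],None,fx=6,fy=6,interpolation=cv2.INTER_CUBIC))
E
```

```text
time: 24.82
tool_pos: [0.5759, 0.0019, 0.0635]
ee_rot: [3.142, -0.0, 2.862]
wrist_force: [-0.9, -0.2, -1.6]
width: 0.0563
[0.57619756 0.00175811 0.06382748] [3.14142980e+00 4.70158787e-04 2.86173779e+00] [ 0.55574488  0.35775668 -2.91022345]
```

View pics/h2.png

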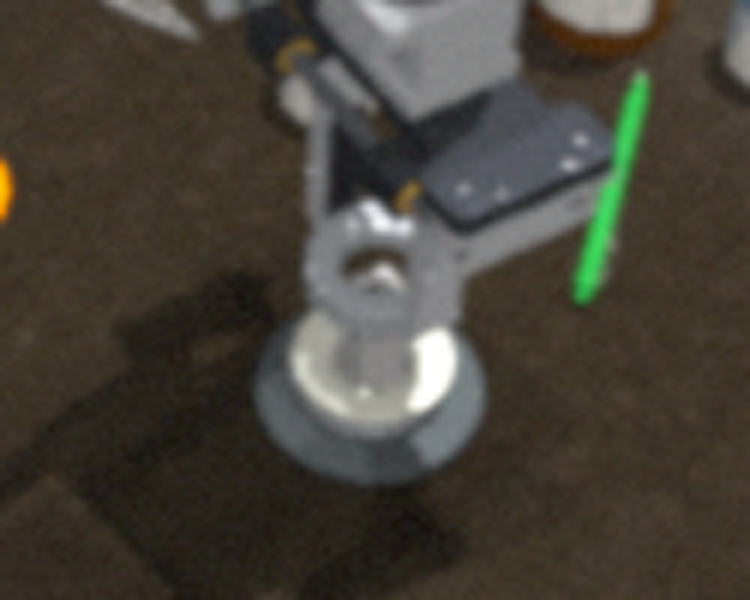

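```bash
python3 -m inch '[{"linear":[-0.003,0.003,-0.02],"twist":0,"gripper":0.55},{"linear":[-0.003,0.003,-0.04],"twist":0,"gripper":0.55},{"linear":[-0.003,0.003,-0.06],"twist":0,"gripper":0.55},{"linear":[-0.003,0.003,-0.075],"twist":0,"gripper":0.55},{"linear":[-0.003,0.003,-0.09],"twist":0,"gripper":0.55},{"linear":[-0.003,0.003,-0.1],"twist":0,"gripper":0.55},{"linear":[-0.003,0.003,-0.1],"twist":0,"gripper":0.55}]'
```

```text
time: 25.5
tool_pos: [0.5755, 0.0021, 0.0532]
ee_rot: [-3.142, -0.001, 2.862]
wrist_force: [0.0, -0.1, -2.4]
width: 0.0561
```

```bash
python3 -m inch '[{"linear":[0,0,-0.04],"twist":0,"gripper":0.55},{"linear":[0,0,-0.08],"twist":0,"gripper":0.55},{"linear":[0,0,-0.12],"twist":0,"gripper":0.55},{"linear":[0,0,-0.16],"twist":0,"gripper":0.55},{"linear":[0,0,-0.2],"twist":0,"gripper":0.55},{"linear":[0,0,-0.24],"twist":0,"gripper":0.55},{"linear":[0,0,-0.28],"twist":0,"gripper":0.55},{"linear":[0,0,-0.3],"twist":0,"gripper":0.55},{"linear":[0,0,-0.3],"twist":0,"gripper":0.55}]'
python3 -m inch '[{"linear":[0,0,-0.02],"twist":0,"gripper":0.55},{"linear":[0,0,-0.04],"twist":0,"gripper":0.55},{"linear":[0,0,-0.055],"twist":0,"gripper":0.55},{"linear":[0,0,-0.055],"twist":0,"gripper":0.55}]'
```

```text
time: 26.25
tool_pos: [0.5752, 0.0022, 0.0227]
ee_rot: [-3.141, -0.001, 2.862]
wrist_force: [-0.6, -0.1, -2.4]
width: 0.0565
time: 26.58
tool_pos: [0.5755, 0.0021, 0.0178]
ee_rot: [3.142, -0.0, 2.862]
wrist_force: [0.6, 0.3, -2.3]
width: 0.056
```

```bash
python3 -m inch '[{"linear":[0,0,-0.01],"twist":0,"gripper":0.55},{"linear":[0,0,-0.02],"twist":0,"gripper":0.55},{"linear":[0,0,-0.02],"twist":0,"gripper":0.55}]'
python3 -m inch '[{"linear":[0,0,-0.006],"twist":0,"gripper":0.55},{"linear":[0,0,-0.006],"twist":0,"gripper":0.55},{"linear":[0,0,-0.006],"twist":0,"gripper":0.55}]'
```

```text
time: 26.83
tool_pos: [0.5756, 0.0021, 0.0159]
ee_rot: [3.142, -0.0, 2.862]
wrist_force: [-0.6, 1.3, -2.0]
width: 0.056
time: 27.08
tool_pos: [0.5758, 0.0021, 0.0156]
ee_rot: [3.141, 0.0, 2.862]
wrist_force: [0.2, 0.7, -1.5]
width: 0.0566
```

```bash
python3 -m inch '[{"linear":[0,0,-0.008],"twist":0,"gripper":0.55},{"linear":[0,0,-0.008],"twist":0,"gripper":0.55},{"linear":[0,0,-0.008],"twist":0,"gripper":0.55}]'
python3 - <<'E'
from h import *
a=snap('scene');o=robot.get_obs();print(o['tool_pos'],o['ee_rot'],o['wrist_force'])
cv2.imwrite('pics/h3.png',cv2.resize(a['image'][200:300,290:415,::-1],None,fx=6,fy=6,interpolation=cv2.INTER_CUBIC))
E
```

```text
time: 27.33
tool_pos: [0.5758, 0.0021, 0.0155]
ee_rot: [3.142, 0.0, 2.862]
wrist_force: [-2.1, 1.2, 2.6]
width: 0.0562
[0.57580338 0.00212101 0.01546559] [3.14145400e+00 4.25141458e-04 2.86182840e+00] [-2.96444374  0.81738644  3.77489565]
```

View pics/h3.png

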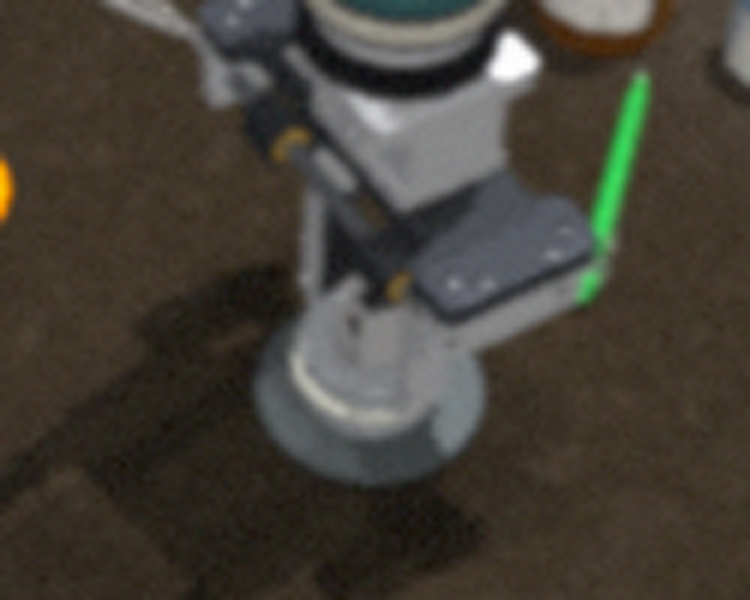

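```bash
python3 -m inch '[{"linear":[0,0,0],"twist":0,"gripper":0.72},{"linear":[0,0,0],"twist":0,"gripper":0.75},{"linear":[0,0,0],"twist":0,"gripper":0.75},{"linear":[0,0,0.1],"twist":0,"gripper":0.75},{"linear":[0,0,0.3],"twist":0,"gripper":0.75},{"linear":[0,0,0.6],"twist":0,"gripper":0.75},{"linear":[0,0,0.9],"twist":0,"gripper":0.75},{"linear":[0,0,0.9],"twist":0,"gripper":0.75}]'
python3 -m inch '[{"linear":[-0.59,-0.92,0],"twist":-0.69,"gripper":0.3},{"linear":[-0.59,-0.92,0],"twist":-0.69,"gripper":0.3},{"linear":[-0.59,-0.92,0],"twist":-0.69,"gripper":0.2},{"linear":[-0.59,-0.92,0],"twist":-0.69,"gripper":0.1},{"linear":[-0.59,-0.92,0],"twist":-0.69,"gripper":0},{"linear":[-0.59,-0.92,0],"twist":-0.69,"gripper":0},{"linear":[-0.59,-0.92,0],"twist":-0.69,"gripper":0}]'
python3 -m inch '[{"linear":[-0.59,-0.92,0],"twist":-0.69,"gripper":0},{"linear":[-0.59,-0.92,0],"twist":-0.69,"gripper":0},{"linear":[-0.59,-0.92,0],"twist":-0.69,"gripper":0},{"linear":[-0.59,-0.92,0],"twist":-0.69,"gripper":0},{"linear":[-0.59,-0.92,-0.15],"twist":-0.69,"gripper":0},{"linear":[-0.59,-0.92,-0.3],"twist":-0.69,"gripper":0},{"linear":[-0.59,-0.92,-0.35],"twist":-0.69,"gripper":0},{"linear":[-0.59,-0.92,-0.35],"twist":-0.69,"gripper":0}]'
python3 - <<'E'
from h import *
a=snap('scene');b=snap('top');o=robot.get_obs();print(o['tool_pos'],o['ee_rot'],o['wrist_force'])
cv2.imwrite('pics/h4.png',np.hstack([cv2.resize(a['image'][235:375,310:430,::-1],(390,455),interpolation=cv2.INTER_CUBIC),cv2.resize(b['image'][190:300,340:460,::-1],(400,455),interpolation=cv2.INTER_CUBIC)]))
E
```

```text
time: 28.05
tool_pos: [0.5802, 0.0018, 0.113]
ee_rot: [3.139, 0.014, 2.862]
wrist_force: [0.9, 0.1, 1.7]
width: 0.0708
time: 28.63
tool_pos: [0.5166, -0.0902, 0.1049]
ee_rot: [3.141, 0.0, 2.137]
wrist_force: [0.7, -0.5, -0.7]
width: 0.0271
time: 29.3
tool_pos: [0.4565, -0.1812, 0.068]
ee_rot: [-3.138, -0.001, 1.421]
wrist_force: [-0.8, 0.5, -1.4]
width: 0.0004
[ 0.45790448 -0.18176225  0.06999837] [3.14140809e+00 5.16024285e-05 1.42003419e+00] [ 0.16323934 -0.80682814 -0.45366192]
```

View pics/h4.png

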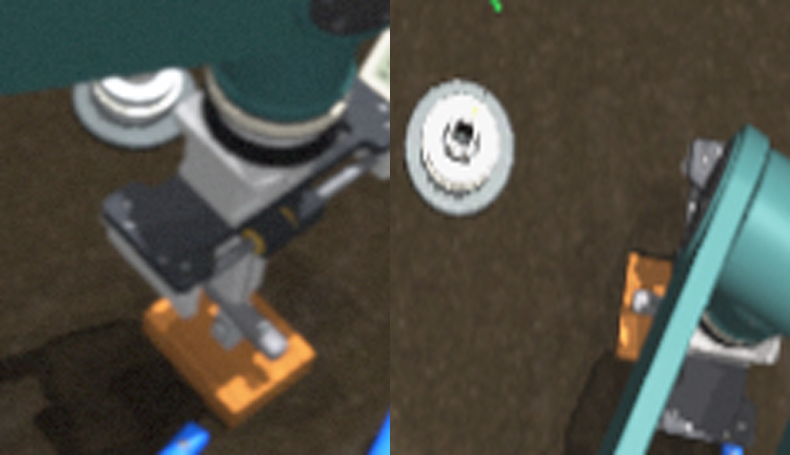

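```bash
python3 -m inch '[{"linear":[0,0,-0.05],"twist":0,"gripper":0},{"linear":[0,0,-0.1],"twist":0,"gripper":0},{"linear":[0,0,-0.14],"twist":0,"gripper":0},{"linear":[0,0,-0.14],"twist":0,"gripper":0}]'
python3 -m inch '[{"linear":[0,0,-0.01],"twist":0,"gripper":0},{"linear":[0,0,-0.02],"twist":0,"gripper":0},{"linear":[0,0,-0.02],"twist":0,"gripper":0}]'
python3 -m inch '[{"linear":[0,0,-0.01],"twist":0,"gripper":0},{"linear":[0,0,-0.02],"twist":0,"gripper":0},{"linear":[0,0,-0.02],"twist":0,"gripper":0}]'
```

```text
time: 29.73
tool_pos: [0.4579, -0.1819, 0.0556]
ee_rot: [3.141, 0.0, 1.417]
wrist_force: [-0.0, -0.7, 0.1]
width: 0.0006
time: 29.98
tool_pos: [0.4588, -0.1823, 0.0554]
ee_rot: [3.139, 0.001, 1.417]
wrist_force: [-0.5, 1.2, 6.1]
width: 0.0005
time: 30.23
tool_pos: [0.4601, -0.1829, 0.0553]
ee_rot: [3.135, 0.002, 1.417]
wrist_force: [-1.2, 1.4, 11.4]
width: 0.0007
```

```bash
python3 -m inch '[{"linear":[0,0,0.1],"twist":0,"gripper":0},{"linear":[0,0,0.2],"twist":0,"gripper":0.45},{"linear":[0,0,0.2],"twist":0,"gripper":0.45},{"linear":[0,0,0.2],"twist":0,"gripper":0.45},{"linear":[0,0,0.2],"twist":0,"gripper":0.45},{"linear":[0,0,0.2],"twist":0,"gripper":0.45}]'
python3 - <<'E'
from h import *
a=snap('scene');o=robot.get_obs();print(o['tool_pos'],o['ee_rot'],o['wrist_force'],o['width'])
cv2.imwrite('pics/h5.png',cv2.resize(a['image'][270:370,320:445,::-1],None,fx=6,fy=6,interpolation=cv2.INTER_CUBIC))
E
```

```text
time: 30.73
tool_pos: [0.4572, -0.1816, 0.0709]
ee_rot: [-3.14, -0.0, 1.417]
wrist_force: [-0.2, -0.5, 0.1]
width: 0.0305
[ 0.45718314 -0.18160182  0.07089144] [-3.14017881e+00 -5.00041338e-04  1.41671043e+00] [-0.52944085 -0.76727125  0.00167703] 0.03440697090279084
```

View pics/h5.png

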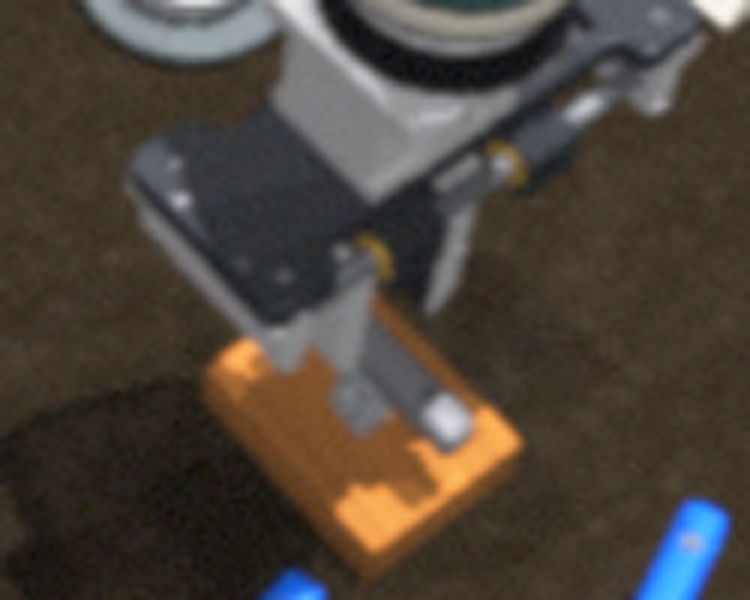

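```bash
python3 -m inch '[{"linear":[0.003,-0.008,-0.1],"twist":0,"gripper":0.45},{"linear":[0.003,-0.008,-0.2],"twist":0,"gripper":0.45},{"linear":[0.003,-0.008,-0.3],"twist":0,"gripper":0.45},{"linear":[0.003,-0.008,-0.4],"twist":0,"gripper":0.45},{"linear":[0.003,-0.008,-0.435],"twist":0,"gripper":0.45},{"linear":[0.003,-0.008,-0.435],"twist":0,"gripper":0.45},{"linear":[0.003,-0.008,-0.435],"twist":0,"gripper":0.45}]'
python3 -m inch '[{"linear":[0,0,0],"twist":0,"gripper":0.35},{"linear":[0,0,0],"twist":0,"gripper":0.28},{"linear":[0,0,0],"twist":0,"gripper":0.24},{"linear":[0,0,0],"twist":0,"gripper":0.2},{"linear":[0,0,0],"twist":0,"gripper":0.12},{"linear":[0,0,0],"twist":0,"gripper":0.12},{"linear":[0,0,0],"twist":0,"gripper":0.1},{"linear":[0,0,0],"twist":0,"gripper":0.1}]'
```

```text
time: 31.37
tool_pos: [0.4578, -0.1825, 0.0277]
ee_rot: [-3.141, -0.0, 1.417]
wrist_force: [0.3, -0.5, 0.4]
width: 0.0423
time: 32.03
tool_pos: [0.4584, -0.1828, 0.0286]
ee_rot: [3.141, 0.0, 1.417]
wrist_force: [0.4, -0.2, 1.7]
width: 0.0158
```

```bash
python3 -m inch '[{"linear":[0,0,0.05],"twist":0,"gripper":0.1},{"linear":[0,0,0.15],"twist":0,"gripper":0.1},{"linear":[0,0,0.35],"twist":0,"gripper":0.1},{"linear":[0,0,0.6],"twist":0,"gripper":0.1},{"linear":[0,0,0.8],"twist":0,"gripper":0.1},{"linear":[0,0,0.8],"twist":0,"gripper":0.1}]'
python3 - <<'E'
from h import *
a=snap('scene');o=robot.get_obs();print(o['tool_pos'],o['ee_rot'],o['wrist_force'],o['width'])
cv2.imwrite('pics/h6.png',cv2.resize(a['image'][240:360,310:460,::-1],None,fx=5,fy=5,interpolation=cv2.INTER_CUBIC))
E
```

```text
time: 32.53
tool_pos: [0.4604, -0.1841, 0.1137]
ee_rot: [3.133, 0.003, 1.417]
wrist_force: [0.8, 0.4, 0.2]
width: 0.0155
[ 0.45934289 -0.18350101  0.11110931] [3.13668077e+00 1.97377058e-03 1.41664958e+00] [ 1.58465831  0.15774401 -2.03304363] 0.015436401811538955
```

View pics/h6.png

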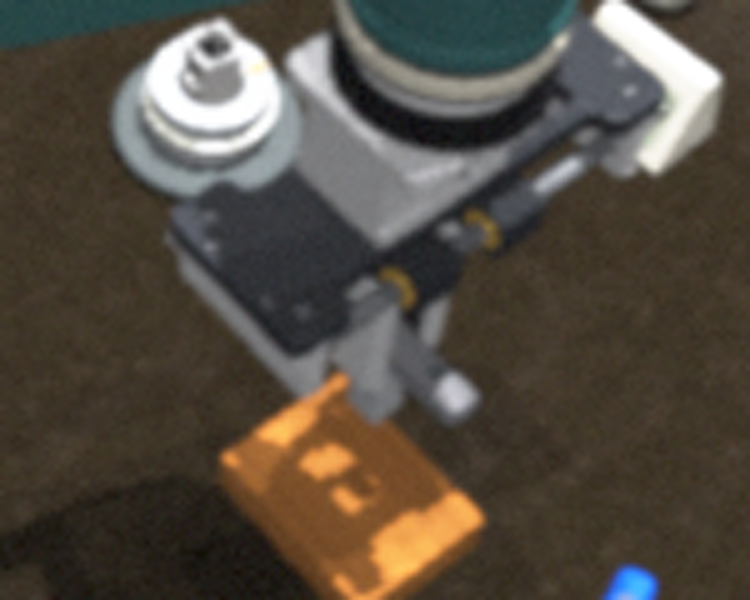

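```bash
python3 -m inch '[{"linear":[0.15,0.25,0],"twist":-0.12,"gripper":0.1},{"linear":[0.35,0.55,0],"twist":-0.12,"gripper":0.1},{"linear":[0.587,0.924,0],"twist":-0.12,"gripper":0.1},{"linear":[0.587,0.924,0],"twist":-0.12,"gripper":0.1}]'
python3 -m inch '[{"linear":[0.2,0.32,0],"twist":0,"gripper":0.1},{"linear":[0.4,0.63,0],"twist":0,"gripper":0.1},{"linear":[0.587,0.924,0],"twist":0,"gripper":0.1},{"linear":[0.587,0.924,0],"twist":0,"gripper":0.1},{"linear":[0.587,0.924,0],"twist":0,"gripper":0.1},{"linear":[0.587,0.924,0],"twist":0,"gripper":0.1},{"linear":[0.587,0.924,0],"twist":0,"gripper":0.1},{"linear":[0.587,0.924,0],"twist":0,"gripper":0.1}]'
python3 - <<'E'
from h import *
a=snap('scene');b=snap('top');o=robot.get_obs();print(o['tool_pos'],o['ee_rot'],o['wrist_force'],o['width'])
cv2.imwrite('pics/h7.png',cv2.resize(a['image'][180:300,280:430,::-1],None,fx=5,fy=5,interpolation=cv2.INTER_CUBIC))
E
```

```text
time: 32.92
tool_pos: [0.5178, -0.0846, 0.1062]
ee_rot: [-3.139, -0.004, 1.297]
wrist_force: [-1.1, -0.8, -1.1]
width: 0.016
time: 33.58
tool_pos: [0.5746, 0.0008, 0.1079]
ee_rot: [-3.141, 0.001, 1.289]
wrist_force: [-0.2, 0.2, -1.3]
width: 0.0158
[0.5749288  0.00097983 0.10827218] [3.14155942e+00 2.03270388e-04 1.28923354e+00] [-0.02277582  0.29553973 -0.83251088] 0.01586585895913513
```

View pics/h7.png

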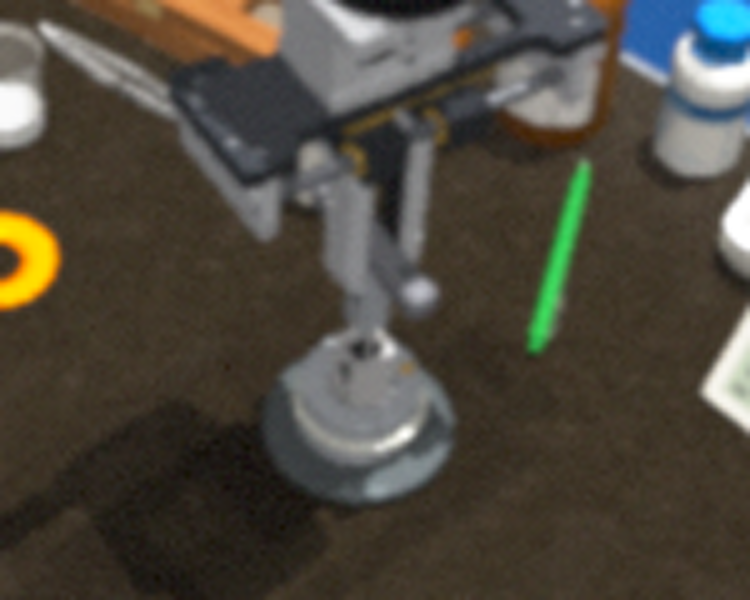

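```bash
python3 -m inch '[{"linear":[0.006,0.008,-0.04],"twist":0,"gripper":0.1},{"linear":[0.006,0.008,-0.08],"twist":0,"gripper":0.1},{"linear":[0.006,0.008,-0.12],"twist":0,"gripper":0.1},{"linear":[0.006,0.008,-0.12],"twist":0,"gripper":0.1},{"linear":[0.006,0.008,-0.12],"twist":0,"gripper":0.1},{"linear":[0.006,0.008,-0.12],"twist":0,"gripper":0.1}]'
python3 - <<'E'
from h import *
a=snap('scene');b=snap('top');o=robot.get_obs();print(o['tool_pos'],o['ee_rot'],o['wrist_force'],o['width'])
cv2.imwrite('pics/h8.png',cv2.resize(a['image'][215:275,315:395,::-1],None,fx=10,fy=10,interpolation=cv2.INTER_CUBIC))
E
```

```text
time: 34.18
tool_pos: [0.576, 0.003, 0.0961]
ee_rot: [-3.142, 0.0, 1.291]
wrist_force: [0.6, -0.1, -0.7]
width: 0.0155
[0.57617235 0.00295972 0.09641623] [ 3.14109850e+00 -7.53073300e-05  1.29108317e+00] [-0.27673794 -0.18619619 -1.7079663 ] 0.015422712347117338
```

View pics/h8.png

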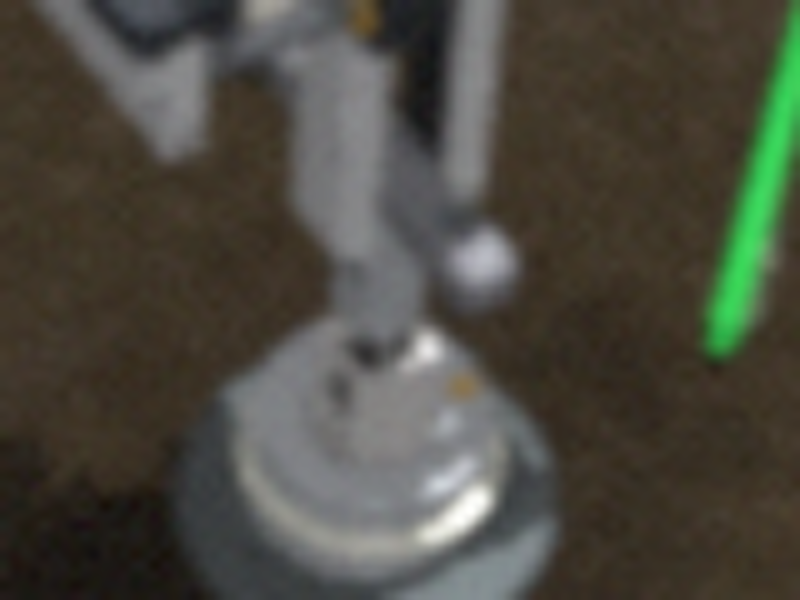

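```bash
python3 -m inch '[{"linear":[-0.003,-0.009,0],"twist":0,"gripper":0.1},{"linear":[-0.003,-0.009,-0.02],"twist":0,"gripper":0.1},{"linear":[-0.003,-0.009,-0.04],"twist":0,"gripper":0.1},{"linear":[-0.003,-0.009,-0.06],"twist":0,"gripper":0.1},{"linear":[-0.003,-0.009,-0.08],"twist":0,"gripper":0.1},{"linear":[-0.003,-0.009,-0.09],"twist":0,"gripper":0.1},{"linear":[-0.003,-0.009,-0.09],"twist":0,"gripper":0.1}]'
python3 -m inch '[{"linear":[0,0,-0.015],"twist":0,"gripper":0.1},{"linear":[0,0,-0.03],"twist":0,"gripper":0.1},{"linear":[0,0,-0.03],"twist":0,"gripper":0.1}]'
```

```text
time: 34.87
tool_pos: [0.5754, 0.0021, 0.0867]
ee_rot: [-3.141, 0.0, 1.291]
wrist_force: [0.3, 0.6, -2.1]
width: 0.0155
time: 35.12
tool_pos: [0.5755, 0.002, 0.0838]
ee_rot: [-3.141, 0.0, 1.291]
wrist_force: [-0.6, -0.0, -1.3]
width: 0.0157
```

```bash
python3 -m inch '[{"linear":[0,0,-0.04],"twist":0,"gripper":0.1},{"linear":[0,0,-0.08],"twist":0,"gripper":0.1},{"linear":[0,0,-0.12],"twist":0,"gripper":0.1},{"linear":[0,0,-0.16],"twist":0,"gripper":0.1},{"linear":[0,0,-0.2],"twist":0,"gripper":0.1},{"linear":[0,0,-0.23],"twist":0,"gripper":0.1},{"linear":[0,0,-0.23],"twist":0,"gripper":0.1}]'
python3 -m inch '[{"linear":[0,0,-0.015],"twist":0,"gripper":0.1},{"linear":[0,0,-0.025],"twist":0,"gripper":0.1},{"linear":[0,0,-0.03],"twist":0,"gripper":0.1},{"linear":[0,0,-0.03],"twist":0,"gripper":0.1}]'
```

```text
time: 35.7
tool_pos: [0.5752, 0.0021, 0.0601]
ee_rot: [-3.14, 0.0, 1.291]
wrist_force: [0.3, 0.1, -2.2]
width: 0.0157
time: 36.03
tool_pos: [0.5757, 0.002, 0.0583]
ee_rot: [3.141, 0.0, 1.291]
wrist_force: [0.7, -0.0, -0.7]
width: 0.0154
```

```bash
python3 -m inch '[{"linear":[0,0,-0.01],"twist":0,"gripper":0.1},{"linear":[0,0,-0.01],"twist":0,"gripper":0.1},{"linear":[0,0,-0.01],"twist":0,"gripper":0.1}]'
python3 -m inch '[{"linear":[0,0,-0.01],"twist":0,"gripper":0.1},{"linear":[0,0,-0.01],"twist":0,"gripper":0.1},{"linear":[0,0,-0.01],"twist":0,"gripper":0.1}]'
python3 - <<'E'
from h import *
a=snap('scene');o=robot.get_obs();print(o['tool_pos'],o['ee_rot'],o['wrist_force'],o['width'])
cv2.imwrite('pics/h9.png',cv2.resize(a['image'][215:275,315:395,::-1],None,fx=10,fy=10,interpolation=cv2.INTER_CUBIC))
E
```

```text
time: 36.28
tool_pos: [0.5757, 0.002, 0.0572]
ee_rot: [3.141, 0.0, 1.291]
wrist_force: [-0.1, -0.1, -1.1]
width: 0.0153
time: 36.53
tool_pos: [0.5756, 0.002, 0.0561]
ee_rot: [-3.141, 0.0, 1.291]
wrist_force: [0.5, 0.2, -1.1]
width: 0.0157
[0.57564273 0.0020372  0.05613224] [-3.14153568e+00  4.39144942e-05  1.29102345e+00] [-0.65242534 -1.33610736 -1.01717255] 0.015767853569310115
```

View pics/h9.png

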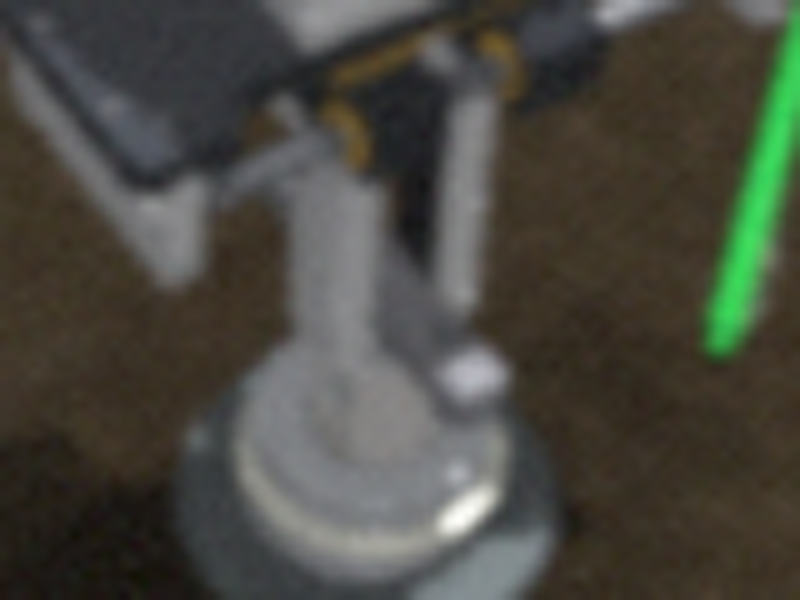

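```bash
python3 -m inch '[{"linear":[0,0,0],"twist":0,"gripper":0.25},{"linear":[0,0,0],"twist":0,"gripper":0.4},{"linear":[0,0,0],"twist":0,"gripper":0.4},{"linear":[0,0,0],"twist":0,"gripper":0.4},{"linear":[0,0,0.1],"twist":0,"gripper":0.4},{"linear":[0,0,0.25],"twist":0,"gripper":0.4},{"linear":[0,0,0.4],"twist":0,"gripper":0.4},{"linear":[0,0,0.4],"twist":0,"gripper":0.4}]'
python3 -m inch '[{"linear":[0,0,0],"twist":0,"gripper":0.1},{"linear":[0,0,0],"twist":0,"gripper":0},{"linear":[0,0,0],"twist":0,"gripper":0},{"linear":[0,0,0],"twist":0,"gripper":0},{"linear":[0,0,0],"twist":0,"gripper":0},{"linear":[0,0,0],"twist":0,"gripper":0},{"linear":[0,0,0],"twist":0,"gripper":0}]'
python3 - <<'E'
from h import *
a=snap('scene');o=robot.get_obs();print(o['tool_pos'],o['ee_rot'],o['wrist_force'],o['width'])
cv2.imwrite('pics/i1.png',cv2.resize(a['image'][215:275,315:395,::-1],None,fx=10,fy=10,interpolation=cv2.INTER_CUBIC))
E
```

```text
time: 37.25
tool_pos: [0.5783, 0.0018, 0.1008]
ee_rot: [3.134, -0.001, 1.291]
wrist_force: [1.1, -0.2, 1.1]
width: 0.0378
time: 37.83
tool_pos: [0.5755, 0.0021, 0.0958]
ee_rot: [-3.141, 0.0, 1.291]
wrist_force: [0.0, 0.2, 0.5]
width: 0.0007
[0.57556349 0.0020347  0.0959012 ] [-3.14116367e+00  8.85180787e-05  1.29098485e+00] [0.03883252 0.12383728 0.20075883] 0.00011630300440638493
```

View pics/i1.png

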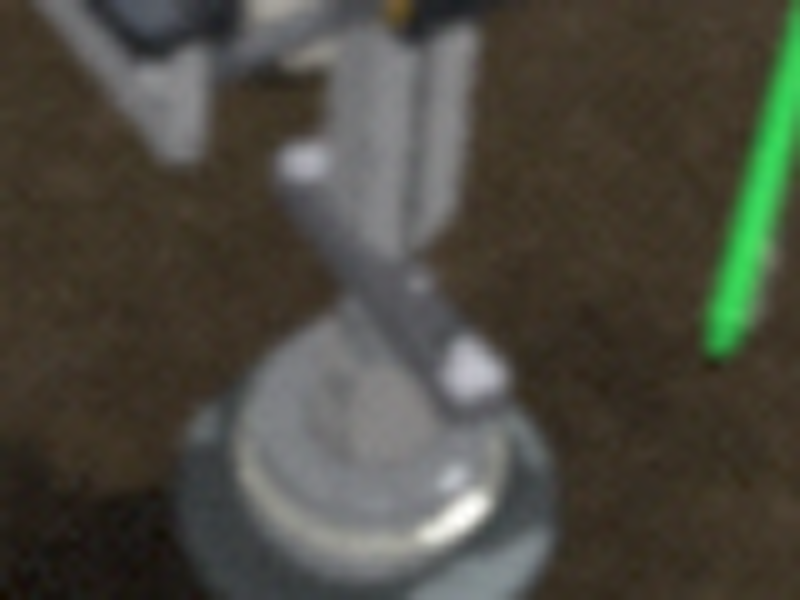

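The handle is part-way in and holding, so the next step is to push down on the bar.

```bash
python3 -m inch '[{"linear":[0,0,-0.05],"twist":0,"gripper":0},{"linear":[0,0,-0.1],"twist":0,"gripper":0},{"linear":[0,0,-0.13],"twist":0,"gripper":0},{"linear":[0,0,-0.15],"twist":0,"gripper":0},{"linear":[0,0,-0.15],"twist":0,"gripper":0}]'
python3 -m inch '[{"linear":[0,0,-0.02],"twist":0,"gripper":0},{"linear":[0,0,-0.04],"twist":0,"gripper":0},{"linear":[0,0,-0.06],"twist":0,"gripper":0},{"linear":[0,0,-0.06],"twist":0,"gripper":0}]'
python3 -m inch '[{"linear":[0,0,-0.015],"twist":0,"gripper":0},{"linear":[0,0,-0.03],"twist":0,"gripper":0},{"linear":[0,0,-0.03],"twist":0,"gripper":0}]'
```

```text
time: 38.3
tool_pos: [0.5754, 0.0021, 0.0807]
ee_rot: [-3.141, 0.0, 1.291]
wrist_force: [-0.8, -0.1, -0.7]
width: 0.0002
time: 38.63
tool_pos: [0.5756, 0.0022, 0.0751]
ee_rot: [-3.141, -0.0, 1.291]
wrist_force: [-1.0, 0.2, 2.9]
width: 0.0003
time: 38.88
tool_pos: [0.5754, 0.002, 0.0713]
ee_rot: [-3.141, 0.0, 1.291]
wrist_force: [-0.1, -0.6, -0.5]
width: 0.0007
```

```bash
python3 -m inch '[{"linear":[0,0,-0.01],"twist":0,"gripper":0},{"linear":[0,0,-0.015],"twist":0,"gripper":0},{"linear":[0,0,-0.015],"twist":0,"gripper":0}]'
python3 -m inch '[{"linear":[0,0,-0.015],"twist":0,"gripper":0},{"linear":[0,0,-0.015],"twist":0,"gripper":0}]'
```

```text
time: 39.13
tool_pos: [0.5756, 0.0019, 0.0709]
ee_rot: [-3.142, 0.0, 1.291]
wrist_force: [-1.5, -0.7, 3.1]
width: 0.0008
time: 39.3
tool_pos: [0.576, 0.0019, 0.0708]
ee_rot: [3.14, 0.0, 1.291]
wrist_force: [-2.6, -0.7, 8.0]
width: 0.0008
```

Solid stop at reading 0.0708, which matches the predicted home value of 0.071. I'll retreat and inspect.

```bash
python3 -m inch '[{"linear":[0,0,0.1],"twist":0,"gripper":0},{"linear":[0,0,0.4],"twist":0,"gripper":0},{"linear":[0,0,0.8],"twist":0,"gripper":0},{"linear":[-0.3,0.4,0.8],"twist":0,"gripper":0},{"linear":[-0.6,0.8,0.8],"twist":0,"gripper":0},{"linear":[-0.9,1,0.8],"twist":0,"gripper":0},{"linear":[-0.9,1,0.8],"twist":0,"gripper":0}]'
python3 -m inch '[{"linear":[-0.5,1,0],"twist":0,"gripper":0},{"linear":[-0.5,1,0],"twist":0,"gripper":0},{"linear":[-0.5,1,0],"twist":0,"gripper":0},{"linear":[-0.5,1,0],"twist":0,"gripper":0},{"linear":[-0.5,1,0],"twist":0,"gripper":0},{"linear":[-0.5,1,0],"twist":0,"gripper":0}]'
python3 - <<'E'
from h import *
a=snap('scene','s9.png');b=snap('top','t9.png');o=robot.get_obs();print(o['tool_pos'],o['time'],o['wrist_force'])
cv2.imwrite('pics/i2.png',np.hstack([cv2.resize(a['image'][225:285,320:380,::-1],(400,400),interpolation=cv2.INTER_CUBIC),cv2.resize(b['image'][195:255,330:390,::-1],(400,400),interpolation=cv2.INTER_CUBIC)]))
W=cloud(a);print(W[225+150//7:225+200//7:2,320+200//7])
E
```

```text
time: 39.88
tool_pos: [0.4822, 0.1052, 0.1493]
ee_rot: [-3.14, -0.001, 1.295]
wrist_force: [0.3, 0.0, 0.2]
width: 0.0004
time: 40.38
tool_pos: [0.4362, 0.2015, 0.1491]
ee_rot: [3.141, 0.001, 1.291]
wrist_force: [0.1, -0.3, 0.6]
width: 0.0006
[0.43644772 0.20092506 0.14902394] 40.4833 [ 0.61422028  0.55088296 -1.0903795 ]
[[0.56866883 0.01098002 0.07467999]
 [0.56993793 0.01158065 0.06557999]
 [0.56273404 0.00538761 0.06951643]
 [0.56212378 0.00447861 0.063259  ]]
```

View pics/i2.png

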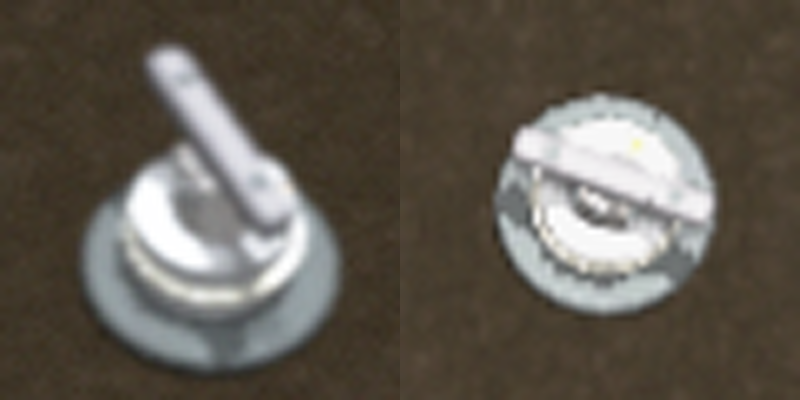

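View pics/s9.png

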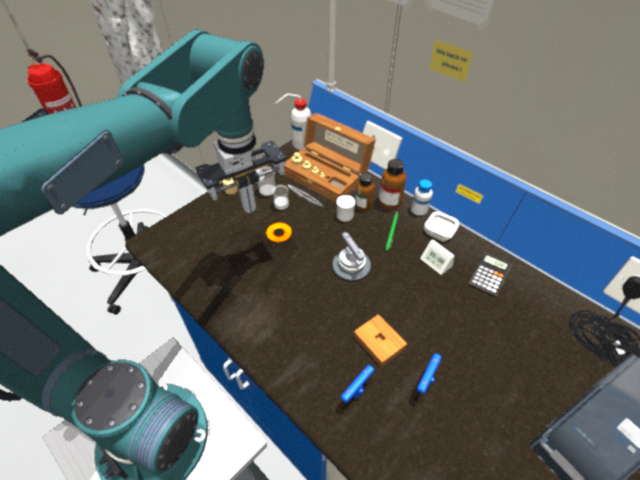

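Run:
```python
from h import *
import pickle; a0,b0=pickle.load(open('s0.pkl','rb'))
a=snap('scene');b=snap('top')
for n,s0,s,pts in(('scene',a0,a,dict(jar=(345,208),timer=(437,257),beaker=(281,197),brass=(230,183))),('top',b0,b,dict(jar=(316,182),timer=(412,173),beaker=(261,213),brass=(205,234)))):
  for k,(u,v) in pts.items():
    r=13;A=s0['image'][v-r:v+r,u-r:u+r].astype(np.float32).mean(2);B=s['image'][v-r:v+r,u-r:u+r].astype(np.float32).mean(2)
    print(n,k,abs(A-B).mean().round(1),np.round(cv2.phaseCorrelate(A,B)[0],2))
W=cloud(a)
q=proj(a,[[.5758,.0021,.0845]])[0];print('bar px',q)
u,v=q.round().astype(int);print('bar z',np.nanmedian(W[v-1:v+2,u-1:u+2,2]))
# button location
e=np.array([.9612,-.2762]);c=np.array([.5758,.0021]);P=np.r_[c-e*.0125,.0535];print('button px',proj(a,[P]))
cv2.imwrite('pics/i3.png',cv2.resize(a['image'][236:266,336:366,::-1],(600,600),interpolation=cv2.INTER_CUBIC))
```

```text
scene jar 1.4 [0.6  0.43]
scene timer 1.2 [0.49 0.5 ]
scene beaker 1.6 [0.56 0.49]
scene brass 36.0 [-1.11  1.78]
top jar 0.7 [0.5  0.51]
top timer 0.7 [0.51 0.49]
top beaker 0.9 [0.52 0.47]
top brass 0.9 [0.52 0.55]
bar px [352.98181312 243.66890945]
bar z 0.08407898399082135
button px [[347.94993805 253.92515236]]
```

View pics/i3.png

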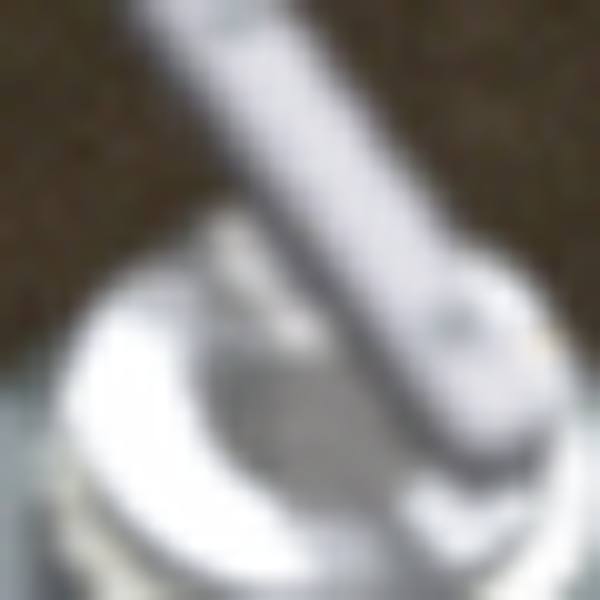

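```bash
python3 -c "
from bench import robot
robot.close_job();o=robot.get_obs();print(o['time'])"
```

```text
the job is handed in; nothing more can be done
the job is handed in; nothing more can be done
```

The carrier is assembled and the job is handed in, at about 40.6 s of the 72 s allowed. The separator is on the lower weight, the second weight was set down on it (not dropped), and the T-handle is pushed fully home.

**What the last checks showed**
- **Handle home:** the bar stopped solidly at the height predicted for home. Depth put its top at 84.1 mm, against 84.5 mm expected.
- **Button:** the push force dropped from about 3 N to zero just before the stop, which fits the button popping out. I did not see this clearly. The slot is only a few pixels wide in the picture and looks filled, and I did no pull test.
- **Carrier and weights:** the carrier is upright, and the white separator shows between the two weights.
- **Bystanders:** the jar, timer and beaker are unchanged in both views. The brass weight is unchanged from above but differed in the scene view, where I take the parked arm to be blocking it.

**What disagreed**
- **Height readout:** the tool's z reading was about 35 mm too low compared with the cameras and with touching the bar. I worked from the touched height instead.
- **First squeeze on the separator:** because of that z error, the first try closed above the ring without touching anything.
- **Grip widths:** on the rings they read about 3 to 4 mm under the true size.

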